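# Free seized digestion vessels from a block heater and cover it

## Robot

A 6-joint arm with a two-finger parallel gripper is mounted at the origin on a cart in front of the work surface, level with it; the furniture and walls round the work are solid. World frame = base frame: x ahead of the robot, y to its left, z up, the work surface at z = 0. Lengths are in m, angles in rad, forces in N, time in s.
With the tool pointing down it reaches from about 0.4 to 0.825 m from the base axis. Payload 7 kg.
Tool frame: the origin (TCP) lies on the centre line of the jaws, within the pads' length; the fingertips stand 8 mm ahead of it and the grasp point (between the pads) lies 11 mm behind it; z points along the fingers, x is the direction in which the jaws open and shut, and the axes are right-handed (so a half turn about z gives the same grasp; the last joint's range is limited). The gripper opens to 85 mm and grips with 20 to 120 N. Pads are 22 mm wide; open, the fingers measure 114 mm over their backs; the gripper's body (76 mm by 85 mm) begins 54 mm behind the grasp point. The pads swing forward as they close: fully open they stand 13 mm farther back than shut.
Start: joints at [1.423, 0.359, 0.012, 0, -1.224, -0.288], TCP at [0.285, 0.612, 0.239] pointing down, gripper open.
Joint ranges: [-3.07, 3.07], [-1.43, 2.12], [-1.02, 1.25], [-3.03, 1.67], [-3.05, -0], [-3.03, 3.03]. Speed limits (rad/s): [2.39, 2.39, 3.01, 3.14, 3.14, 3.14].

## Interface

Orientations are given as a rotation vector (axis times angle).
In Python, from bench import readout, vision, ctrl, finder gives the robot as it stands.
- The arm moves only by the tool send_rows, never from a script. Its argument "motion" is a list of rows, each a list of 7 numbers: the finger opening in m, from 0 to 0.0854, then the shift along the tool's x, y, z in m, then the turn, a rotation vector about the tool's x, y, z in degrees. In form: [[fingers, dx, dy, dz, rx, ry, rz], ...]. A call has 1 to 12 rows; each row shifts and turns the pose as measured when the row begins, along the tool's axes as they then stand; what a row does not reach is not made up. A row lasts 1/12 s, in which the tool goes at most 41.7 mm and 7.16 degrees, less where a joint would pass 70% of its speed; a pose out of reach is approached as far as the arm can. A call with a gripper value outside its range is refused whole. The fingers move at their own pace and stop on an object; "newtons" is the grip in N (left out, the last holds). Time passes only in rows, so rows that do not move let the fingers close. It gives the time, the measured TCP pose, the force and the opening at its end, in the units of the state.
- readout.get_obs(): the state, without advancing time (a new reading comes with each control period).
- vision.read_camera(name): name is "scene" or "top" or "wrist"; returns a dict with "img" (384x512x3 uint8, red, green, blue), "fovy" (degrees; the focal length in pixels is half the picture's height over the tangent of half this angle, whatever the lens; pixels are square), "cx", "cy" (the principal point, pixels), "k1" (the pictures are not rectified: a ray, as slopes to the right and down, at radius r is drawn at 1 + k1 r^2 times it, then the intrinsics apply), "xyz" and "orientation" of the camera in the world. Camera axes: x right, y down, z forward; pixel columns grow to the right and rows downward; lengths in m; the calibration is good to about 2 mm. A picture is of the moment at which its call begins. There is no depth.
- ctrl.close_job(): hands the job in, once; it reports no verdict.
Trained networks look in a picture, given as the dict that the camera call returned (one of the last four; its "shot" number tells which), for a name from the list of things; names that differ only in an ending like _2 or _b are one class to them, and where a whole thing is asked for, a point or a joint stands for the part that bears it (a point fixed in the world has none). Each returns a list of dicts, best first, with "confidence" (0 to 1); they miss things now and then, are a little off and sometimes report something else, mostly with a low value. They report only what shows in the picture. A call takes as long as a camera call. They do not tell look-alikes from the thing itself.
- finder.boxes_of(picture, name): "position" ([column, row] in pixels, amid what is visible of it).
The state is a dict: "clock": time; "joints": joint angles; "qd": joint speeds; "joint_efforts": joint torques, N m; "tool_pos": TCP position; "ee_rot": TCP orientation; "contact_force": force on the tool from outside, world axes, zero at the start; "torque": the same for the moment, N m; "grip_width": finger opening in m.
Only numpy, scipy, OpenCV 4.12 (cv2) and the standard library are available. Lean on these libraries where they do the work, as an engineer would, in place of code of your own. Each camera call takes 0.05 s, during which the arm holds its last target.

## Task

The digestion vessels have seized in the wells of the block heater: work each one loose by rocking it from side to side along the row, without dragging the heating block up out of the heater, and stand it upright in the shallow tray. When all are out, take only the top cover board from the stack and lay it flat over the heater, centred on the block and lengthwise along the row. Leave the other boards in their stack and do not push the timer about.

Things in the scene. Friction and masses are not known exactly. Their poses are not given: they have to be found in the camera images.
- vessel_0: white square digestion vessel with round grey cap, 114 mm tall: foot 26 x 26 mm up to 27 mm, body 32 x 32 mm from 27 to 92 mm, then cap 28 mm across; 0.15 kg. Origin: centre of underside, z up, flats along its x and y and square to the heater. Starts seized 46 mm deep in any one of the three wells; may be absent
- vessel_1: as vessel_0; may be absent
- vessel_2: as vessel_0; may be absent
- heater: block heater, white housing 125 (x) x 205 (y) x 70 mm high, fixed. Origin: centre of underside; x away from its control panel, y along the row of wells, z up. An aluminium block 78 x 187 x 50 mm lies in its pocket, tops level 70 mm up, with three wells at x = 0, y = -58, 0, +58 mm
- block (a joint): how far the heating block has been lifted out of the heater (m): 0 seated, at most 0.03. It weighs 1 kg and is held only by its weight: a vessel pulled up without rocking brings the block with it; it sinks back when let go, or as the vessel is rocked
- well_0 (a point): centre of the mouth of the well at heater y = -58 mm; moves with the block. Wells are 43 (x) x 42 (y) mm wide, 46 mm deep, so a vessel can be tilted about 0.15 rad either way along heater y, about a point 25 mm above its underside, but not along x. Sprung steel shoes pinch it on its +x and -x sides
- well_1 (a point): centre of the mouth of the middle well, as well_0. The shoes' friction resists a straight pull with 20 to 32 N. While a vessel is swung from side to side the friction works sideways, and it can be raised about 1 mm a swing with little upward force. Once about 15 mm up it is free and lifts straight out
- well_2 (a point): centre of the mouth of the well at heater y = +58 mm, as well_0
- tray: shallow steel tray, fixed, 90 (x) x 150 (y) x 20 mm high, walls and floor 4 mm. Origin: centre of its underside, z up; empty at the start, room for three vessels side by side along y
- cover_0: grey flat cover board, top one of a stack of three alike: 100 (x) x 175 (y) x 12 mm, 0.28 kg, narrowed to a waist 56 mm wide in x over the middle 52 mm of its length (notches in both long edges). Origin: centre of its underside, y along its length, z up. Starts 24 mm above the worktop
- cover_1: the second cover board, same shape, under cover_0
- cover_2: the lowest cover board, same shape, on the worktop
- clamp_stand: obstacle: fixed clamp stand, as found. Origin: on the worktop; base plate 160 (x) x 140 (y) mm; rod 430 mm tall at x = +61 mm; its open clamp juts towards the robot to x = -92 mm at 260 to 280 mm height. Carry things round in front of it, with the gripper about 150 mm clear of the clamp
- timer: bystander: flat square timer 65 x 65 x 18 mm. Origin: underside centre
Things that resemble listed ones, but are neither listed nor needed, are in the scene too. What is shaped like the vessel_2 but yellow is not meant.

How it is judged:
On the way, in this order (a step that is already met when the one before it is completed fails the run):
1. every vessel is out of the heater and stands upright in the tray (x of vessel_0 in the frame of tray between -0.036 and 0.036 m and y of vessel_0 in the frame of tray between -0.065 and 0.065 m and z of each of vessel_0, vessel_1, vessel_2 in the frame of tray below 0.012 m and angle between each of vessel_0, vessel_1, vessel_2's own z axis and vertical below 0.15 rad and linear speed of each of vessel_0, vessel_1, vessel_2 below 0.03 m/s and x of vessel_1 in the frame of tray between -0.036 and 0.036 m and y of vessel_1 in the frame of tray between -0.065 and 0.065 m and x of vessel_2 in the frame of tray between -0.036 and 0.036 m and y of vessel_2 in the frame of tray between -0.065 and 0.065 m), for 0.2 s.
2. the top cover board lies flat over the heating block (x of cover_0 in the frame of heater between -0.015 and 0.015 m and y of cover_0 in the frame of heater between -0.015 and 0.015 m and z of cover_0 in the frame of heater between 0.065 and 0.076 m and angle between the y axis of cover_0 and the y axis of heater, either way round below 0.14 rad and angle between cover_0's own z axis and vertical below 0.05 rad and linear speed of cover_0 below 0.02 m/s), for 0.2 s.
At the end, for the whole second after the job is handed in: Every vessel upright (0.15 rad) on the tray floor; cover_0 flat on the heater, centred within 15 mm in x and y, lengthwise along the row within 0.14 rad; the other boards flat, within 50 mm of their start; the block seated (under 3 mm); all at rest (all of step 1 and all of step 2 and distance of each of cover_1, cover_2 from where it was at the start of the episode below 0.05 m and angle between each of cover_1, cover_2's own z axis and vertical below 0.1 rad and value of joint block below 0.003 m); the robot touches nothing.
It fails at once if the heating block is dragged more than 8 mm up out of the heater (value of joint block above 0.008 m).
It fails at once if the timer is pushed more than 30 mm (distance of timer from where it was at the start of the episode above 0.03 m).
Of vessel_0, vessel_1, vessel_2 only 2 to 3 are there at a start; the rules pass over those that are not, and their reading is None.
At some moment in a run one of cover_0 may be knocked a few centimetres aside while the robot is not near it.
It also fails if it takes over 210 s, if anything falls off the work surface, if the arm or the gripper's body presses on something with over 40 N, if the wrist force passes 120 N, or if a joint passes its speed limit or range.

## Working session

There is one attempt and no reset: what is moved stays moved. The work goes in short steps, Python scripts to look and compute and a tool call to move; the robot and the scene stay as the last step left them, time stands still between calls to the robot, and variables do not carry over. Pictures are saved under pics/ and viewed, and the job is handed in when it is done.

Besides the shell and the picture viewer there is one more tool, called after "Request:" in YAML: its name, and indented under it one key for each argument. send_rows: Moves the arm, as the interface text tells. Its arguments: {"type":"object","properties":{"motion":{"type":"array"},"newtons":{"type":"number"}},"required":["motion"]}

```bash
ls; mkdir -p pics; cat > h.py <<'E'
import numpy as np,cv2
from scipy.spatial.transform import Rotation as R
from bench import readout, vision, ctrl, finder
def cam(n,save=None):
    p=vision.read_camera(n)
    if save: cv2.imwrite('pics/'+save+'.png',cv2.cvtColor(p['img'],cv2.COLOR_RGB2BGR))
    return p
def K(p):
    h,w=p['img'].shape[:2]; f=h/2/np.tan(np.radians(p['fovy'])/2); return f
def rot(p): 
    o=np.array(p['orientation'],float)
    return R.from_rotvec(o).as_matrix() if o.size==3 else o.reshape(3,3)
def ray(p,u,v):
    f=K(p); xd=np.array([(u-p['cx'])/f,(v-p['cy'])/f]); x=xd.copy()
    for _ in range(30): x=xd/(1+p['k1']*(x@x))
    return rot(p)@np.array([x[0],x[1],1.0])
def at_z(p,u,v,z):
    d=ray(p,u,v); c=np.array(p['xyz']); return c+d*(z-c[2])/d[2]
def proj(p,X):
    X=np.atleast_2d(X); c=(X-np.array(p['xyz']))@rot(p); s=c[:,:2]/c[:,2:]
    r2=(s**2).sum(1,keepdims=True); s=s*(1+p['k1']*r2); return s*K(p)+[p['cx'],p['cy']]
E
python3 - <<'E'
from h import *
print(readout.get_obs())
for n in ['scene','top','wrist']:
    p=cam(n,n+'0'); print(n,{k:v for k,v in p.items() if k!='img'})
    for o in ['vessel_0','heater','tray','cover_0','clamp_stand','timer']:
        print(o,[(np.round(b['position']).tolist(),round(b['confidence'],2)) for b in finder.boxes_of(p,o)])
E
```

```text
pics
{'clock': 0.0, 'joints': array([ 1.42309444e+00,  3.59390569e-01,  1.10694209e-02, -3.11806512e-04,
       -1.22410565e+00, -2.88124305e-01]), 'qd': array([-9.56812359e-04, -1.51998797e-03,  1.23928916e-03, -1.31981782e-03,
       -4.84553160e-04, -9.77269710e-05]), 'joint_efforts': array([ 7.46267960e-04, -5.83306289e+01,  2.93422955e+01,  6.93640262e+00,
       -5.80847161e-03,  7.45429020e-06]), 'tool_pos': array([0.28478176, 0.61147624, 0.2383728 ]), 'ee_rot': array([ 1.68781245e+00, -2.64816614e+00,  1.63093600e-03]), 'contact_force': array([0.24601958, 0.49562074, 0.17958746]), 'torque': array([ 0.01804321,  0.02678614, -0.01331938]), 'grip_width': 0.08550093018628015}
scene {'fovy': 52.6201463907018, 'cx': 249.99771636161555, 'cy': 194.36631562962395, 'k1': -0.12713781268128863, 'xyz': array([0.02910375, 0.25954452, 0.69141866]), 'orientation': array([-1.25396574,  2.30105758, -0.95459751]), 'shot': 1}
vessel_0 [([373.0, 161.0], 0.95), ([331.0, 179.0], 0.84), ([292.0, 207.0], 0.58)]
heater [([351.0, 192.0], 0.58)]
tray [([188.0, 286.0], 0.91), ([122.0, 262.0], 0.71), ([12
[... 289 characters left out ...]
895786 ,  1.02883647]), 'orientation': array([-2.15054083,  2.11681739, -0.14831557]), 'shot': 2}
vessel_0 [([342.0, 209.0], 0.81), ([290.0, 213.0], 0.66), ([362.0, 215.0], 0.65), ([393.0, 212.0], 0.64)]
heater [([361.0, 213.0], 0.74)]
tray [([178.0, 222.0], 0.62), ([361.0, 217.0], 0.59)]
cover_0 [([171.0, 176.0], 0.65), ([151.0, 152.0], 0.62), ([147.0, 167.0], 0.53)]
clamp_stand []
timer []
wrist {'fovy': 71.08064698877136, 'cx': 255.96689799175067, 'cy': 191.23062464378904, 'k1': -0.021319970605515808, 'xyz': array([0.35415361, 0.57880621, 0.37303648]), 'orientation': array([ 1.58685268, -2.49143788, -0.38361183]), 'shot': 3}
vessel_0 []
heater []
tray []
cover_0 []
clamp_stand []
timer []
```

View pics/scene0.png

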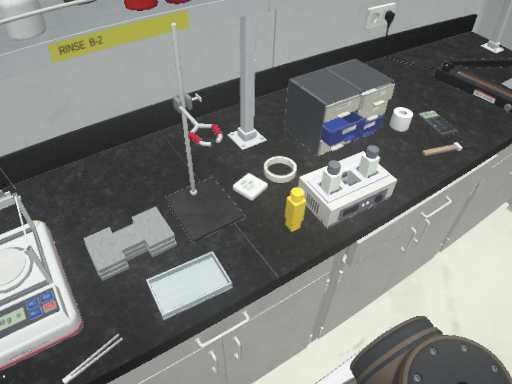

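View pics/top0.png

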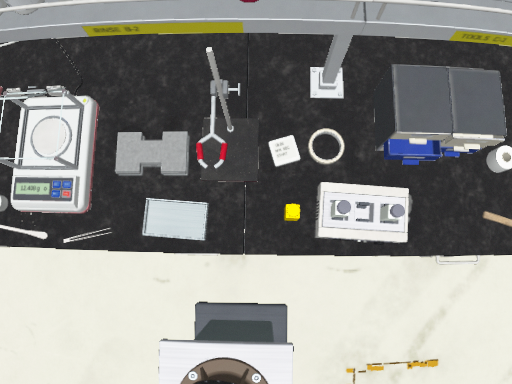

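View pics/wrist0.png

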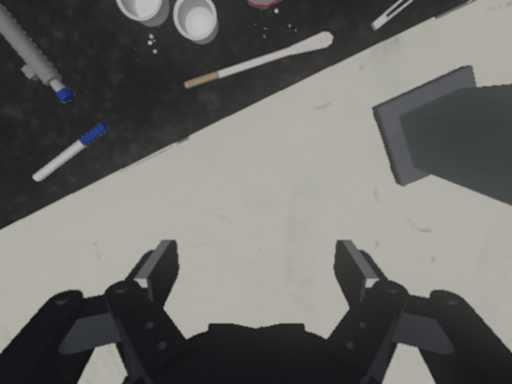

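The scene shows two white vessels with grey caps standing in the outer wells of the heater: (331,178) and (372,160) in the scene view, (342,209) and (395,211) in the top view. The middle well is empty. The yellow bottle at (295,210) is a look-alike. The board stack is at (130,240), the tray at (188,286) and the timer at (250,187). I'll take enlarged crops to measure from.

```bash
python3 - <<'E'
from h import *
im=cv2.imread('pics/top0.png')
cv2.imwrite('pics/c1.png',cv2.resize(im[170:255,270:420],None,fx=5,fy=5,interpolation=cv2.INTER_CUBIC))
cv2.imwrite('pics/c2.png',cv2.resize(im[110:250,105:265],None,fx=4,fy=4,interpolation=cv2.INTER_CUBIC))
s=cv2.imread('pics/scene0.png')
cv2.imwrite('pics/c3.png',cv2.resize(s[130:240,270:420],None,fx=5,fy=5,interpolation=cv2.INTER_CUBIC))
E
```

```text
(no output)
```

View pics/c1.png

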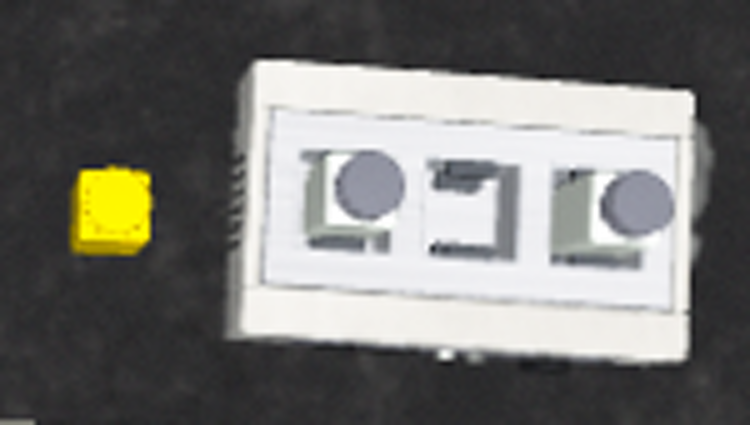

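View pics/c2.png

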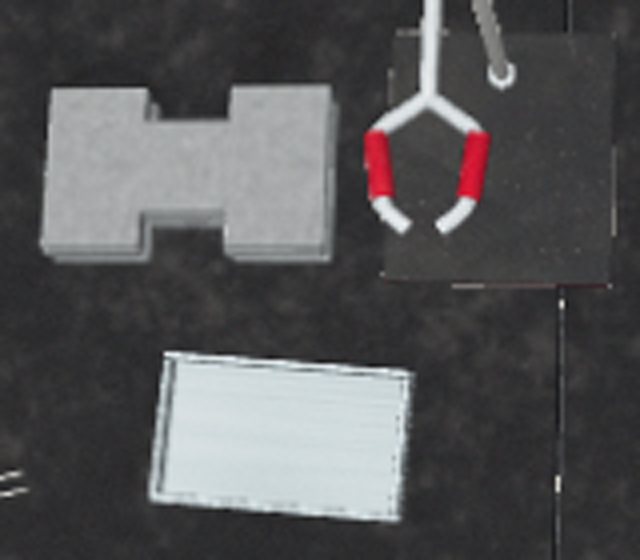

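View pics/c3.png

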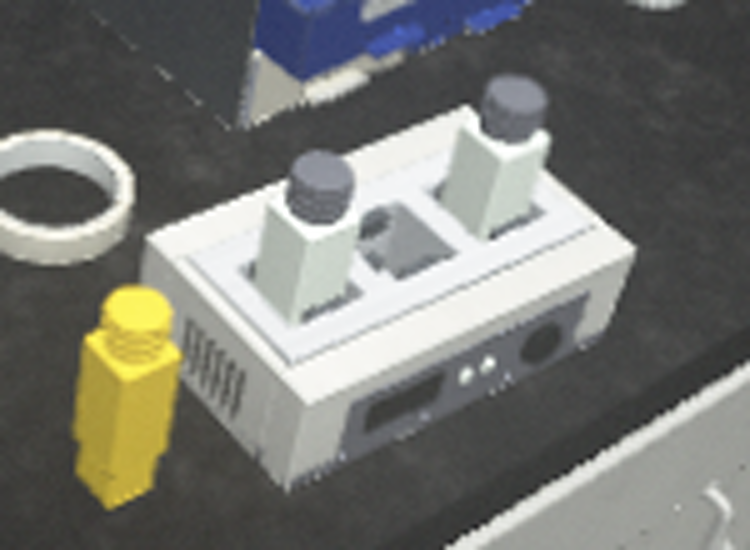

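```bash
python3 - <<'E'
from h import *
import pickle
p=cam('top'); 
def g(l,ox,oy,s,z): return np.array([at_z(p,ox+(u+.5)/s-.5,oy+(v+.5)/s-.5,z) for u,v in l])
def rep(n,q):
    c=q.mean(0); a=(q[0]+q[3]-q[1]-q[2])/2 # left-right => +y axis
    b=(q[0]+q[1]-q[2]-q[3])/2
    print(n,'c',c.round(4),'leny',np.linalg.norm(a).round(4),'lenx',np.linalg.norm(b).round(4),'yaw from y',np.degrees(np.arctan2(-a[0],a[1])).round(2),'from x',np.degrees(np.arctan2(b[1],b[0])).round(2))
rep('heater',g([(253,60),(693,92),(688,360),(243,335)],270,170,5,.07))
rep('block',g([(270,107),(684,137),(673,311),(264,284)],270,170,5,.07))
rep('tray',g([(165,352),(412,372),(400,520),(150,500)],105,110,4,.02))
rep('stack',g([(50,88),(332,86),(330,250),(42,246)],105,110,4,.036))
print('caps',g([(370,185),(637,203)],270,170,5,.138))
print('yellow',g([(115,205)],270,170,5,.114))
print('timer',at_z(p,284,150,.018)); print('clamp tip',g([(425,215)],105,110,4,.27),'base',g([(400,30),(615,38),(608,287),(383,275)],105,110,4,0.005))
E
```

```text
heater c [ 0.4578 -0.3129  0.07  ] leny 0.2043 lenx 0.1239 yaw from y -3.04 from x -2.52
block c [ 0.4585 -0.3143  0.07  ] leny 0.19 lenx 0.0802 yaw from y -3.3 from x -3.78
tray c [0.4401 0.1258 0.02  ] leny 0.1513 lenx 0.0887 yaw from y -3.37 from x -2.86
stack c [0.6002 0.188  0.036 ] leny 0.177 lenx 0.1002 yaw from y 0.13 from x 1.83
caps [[ 0.46124744 -0.25372855  0.138     ]
 [ 0.45489346 -0.36842082  0.138     ]]
yellow [[ 0.4539217  -0.14795977  0.114     ]]
timer [ 0.61116537 -0.13260748  0.018     ]
clamp tip [[0.52145098 0.01067367 0.27      ]] base [[ 0.69692267  0.06599395  0.005     ]
 [ 0.69282484 -0.0688758   0.005     ]
 [ 0.53522857 -0.06730295  0.005     ]
 [ 0.54073302  0.07014093  0.005     ]]
```

Measured sizes agree with those given: heater 204×124 mm, tray 151×89 mm, stack 177×100 mm. Look-alikes, in top-view pixels, are the yellow bottle (292,212), which I rule out by colour, and the empty middle well (364,212). The two targets are the white vessels at (343,207) and (397,211). The close crop confirmed them as white bodies with grey caps in the outer wells. I'll start by turning the tool so that the jaws open along heater y.

```bash
cat >> h.py <<'E'
HC=np.array([0.458,-0.3125]); HY=np.radians(-3.1)
TC=np.array([0.440,0.126]); TY=np.radians(-3.1)
def frame(yaw,tilt=0):
    # tool x=+obj y, tool y=+obj x, z down ; tilt: about tool y
    B=np.array([[0,1,0],[1,0,0],[0,0,-1.]]).T
    return R.from_euler('z',yaw).as_matrix()@B@R.from_euler('y',tilt).as_matrix()
def togo(pos,M=None):
    o=readout.get_obs(); C=R.from_rotvec(o['ee_rot']).as_matrix()
    d=C.T@(np.array(pos)-o['tool_pos']); r=np.degrees((R.from_matrix(C.T@M)).as_rotvec()) if M is not None else 0
    print('clock',round(o['clock'],2),'pos',o['tool_pos'].round(4),'F',o['contact_force'].round(1),'grip',round(o['grip_width'],4),'j',o['joints'].round(2))
    print(' d_tool mm',(d*1000).round(1),'len',round(np.linalg.norm(d)*1000,1),'turn deg',np.round(r,2))
def hpt(hx,hy,c=HC,yaw=HY): return c+R.from_euler('z',yaw).as_matrix()[:2,:2]@np.array([hx,hy])
E
python3 - <<'E'
from h import *
togo([.41,.1,.239],frame(HY))
E
```

```text
clock 1.1 pos [0.2849 0.6119 0.2393] F [-0.  -0.2 -0.5] grip 0.0855 j [ 1.42  0.36  0.01 -0.   -1.22 -0.29]
 d_tool mm [ 4.112e+02 -3.295e+02  3.000e-01] len 526.9 turn deg [ -0.    -0.   158.13]
```

Request:
send_rows:
  motion:
    - [0.085, 0, 0, 0, 0, 0, 7.1]
    - [0.085, 0, 0, 0, 0, 0, 7.1]
    - [0.085, 0, 0, 0, 0, 0, 7.1]
    - [0.085, 0, 0, 0, 0, 0, 7.1]
    - [0.085, 0, 0, 0, 0, 0, 7.1]
    - [0.085, 0, 0, 0, 0, 0, 7.1]
    - [0.085, 0, 0, 0, 0, 0, 7.1]
    - [0.085, 0, 0, 0, 0, 0, 7.1]
    - [0.085, 0, 0, 0, 0, 0, 7.1]
    - [0.085, 0, 0, 0, 0, 0, 7.1]
    - [0.085, 0, 0, 0, 0, 0, 7.1]
    - [0.085, 0, 0, 0, 0, 0, 7.1]
  newtons: 60

```text
clock: 2.1
tool_pos: [0.2849, 0.6119, 0.2393]
ee_rot: [0.573, 3.089, -0.0]
contact_force: [0.8, -0.2, -0.3]
grip_width: 0.0849
```

```bash
python3 - <<'E'
from h import *
togo([.41,.1,.239],frame(HY))
E
```

```text
clock 2.1 pos [0.2849 0.6119 0.2393] F [ 0.8 -0.2 -0.3] grip 0.0849 j [ 1.42  0.36  0.01  0.   -1.22 -1.79]
 d_tool mm [-3.004e+02 -4.329e+02  3.000e-01] len 526.9 turn deg [-0.    0.   72.07]
```

Request:
send_rows:
  motion:
    - [0.085, -0.0232, -0.0335, 0, 0, 0, 0]
    - [0.085, -0.0232, -0.0335, 0, 0, 0, 0]
    - [0.085, -0.0232, -0.0335, 0, 0, 0, 0]
    - [0.085, -0.0232, -0.0335, 0, 0, 0, 0]
    - [0.085, -0.0232, -0.0335, 0, 0, 0, 0]
    - [0.085, -0.0232, -0.0335, 0, 0, 0, 0]
    - [0.085, -0.0232, -0.0335, 0, 0, 0, 0]
    - [0.085, -0.0232, -0.0335, 0, 0, 0, 0]
    - [0.085, -0.0232, -0.0335, 0, 0, 0, 0]
    - [0.085, -0.0232, -0.0335, 0, 0, 0, 0]
    - [0.085, -0.0232, -0.0335, 0, 0, 0, 0]

```text
clock: 3.02
tool_pos: [0.3867, 0.1699, 0.2373]
ee_rot: [0.574, 3.086, 0.002]
contact_force: [1.7, 0.2, -0.3]
grip_width: 0.0851
```

```bash
python3 - <<'E'
from h import *
togo([.41,.1,.239],frame(HY))
togo([.42,-.2,.239],frame(HY))
E
```

```text
clock 3.02 pos [0.3867 0.1699 0.2373] F [ 1.7  0.2 -0.3] grip 0.0851 j [ 0.89 -0.07 -0.51  0.   -1.13 -1.26]
 d_tool mm [-46.9 -56.9  -1.7] len 73.7 turn deg [ 0.17  0.08 72.03]
clock 3.02 pos [0.3867 0.1699 0.2373] F [ 1.7  0.2 -0.3] grip 0.0851 j [ 0.89 -0.07 -0.51  0.   -1.13 -1.26]
 d_tool mm [-164.1 -333.2   -1.8] len 371.4 turn deg [ 0.17  0.08 72.03]
```

Request:
send_rows:
  motion:
    - [0.085, -0.0164, -0.0333, 0, 0, 0, 0]
    - [0.085, -0.0164, -0.0333, 0, 0, 0, 0]
    - [0.085, -0.0164, -0.0333, 0, 0, 0, 0]
    - [0.085, -0.0164, -0.0333, 0, 0, 0, 0]
    - [0.085, -0.0164, -0.0333, 0, 0, 0, 0]
    - [0.085, -0.0164, -0.0333, 0, 0, 0, 0]
    - [0.085, -0.0164, -0.0333, 0, 0, 0, 0]
    - [0.085, -0.0164, -0.0333, 0, 0, 0, 0]
    - [0.085, -0.0164, -0.0333, 0, 0, 0, 0]
    - [0.085, -0.0164, -0.0333, 0, 0, 0, 0]

```text
clock: 3.85
tool_pos: [0.4187, -0.2187, 0.2419]
ee_rot: [0.565, 3.073, 0.013]
contact_force: [1.7, 0.7, -0.5]
grip_width: 0.085
```

Request:
send_rows:
  motion:
    - [0.085, 0, 0, 0, 0, 0, 7.1]
    - [0.085, 0, 0, 0, 0, 0, 7.1]
    - [0.085, 0, 0, 0, 0, 0, 7.1]
    - [0.085, 0, 0, 0, 0, 0, 7.1]
    - [0.085, 0, 0, 0, 0, 0, 7.1]
    - [0.085, 0, 0, 0, 0, 0, 7.1]
    - [0.085, 0, 0, 0, 0, 0, 7.1]
    - [0.085, 0, 0, 0, 0, 0, 7.1]
    - [0.085, 0, 0, 0, 0, 0, 7.1]
    - [0.085, 0, 0, 0, 0, 0, 7.1]

```text
clock: 4.68
tool_pos: [0.417, -0.2294, 0.2422]
ee_rot: [2.26, 2.167, 0.025]
contact_force: [-0.1, -0.5, 0.7]
grip_width: 0.0849
```

```bash
python3 - <<'E'
from h import *
togo([*hpt(0,.058),.239],frame(HY))
p=cam('wrist','w1'); print(p['xyz'])
print([(np.round(b['position'],1).tolist(),round(b['confidence'],2)) for b in finder.boxes_of(p,'vessel_0')])
print(proj(p,[[*hpt(0,.058),.138],[*hpt(0,-.058),.138]]))
E
```

```text
clock 4.68 pos [ 0.417  -0.2294  0.2422] F [-0.1 -0.5  0.7] grip 0.0849 j [-0.09  0.01 -0.41 -0.01 -1.13 -1.52]
 d_tool mm [-23.3  45.1   4. ] len 50.9 turn deg [ 1.05 -0.24  0.67]
[ 0.33754385 -0.22734161  0.37450647]
[([131.2, 215.4], 0.91), ([323.2, 202.0], 0.77)]
[[232.51804401 235.26570125]
 [114.71301406 234.12889538]]
```

View pics/w1.png

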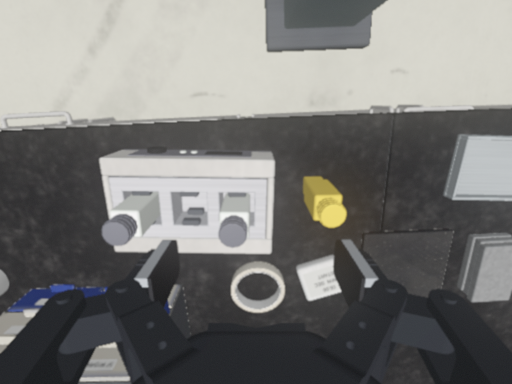

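```bash
python3 - <<'E'
from h import *
p=cam('wrist','w2')
im=cv2.imread('pics/w2.png'); cv2.imwrite('pics/w2c.png',cv2.resize(im[140:260,90:290],None,fx=4,fy=4,interpolation=cv2.INTER_CUBIC))
pickle=__import__('pickle'); pickle.dump(p,open('w2.pkl','wb'))
E
```

```text
(no output)
```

View pics/w2c.png

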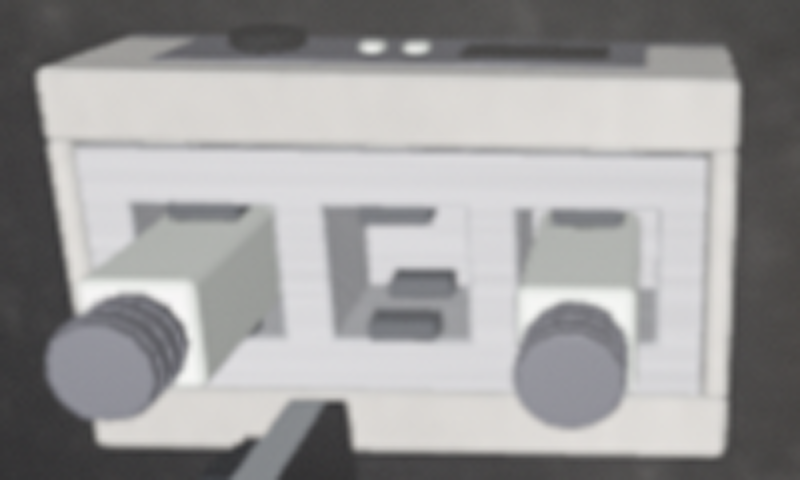

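```bash
python3 - <<'E'
from h import *
import pickle; p=pickle.load(open('w2.pkl','rb'))
def g(l,z): return np.array([at_z(p,90+(u+.5)/4-.5,140+(v+.5)/4-.5,z) for u,v in l])
print('caps',g([(102,365),(570,372)],.138).round(4))
q=g([(38,72),(740,82),(722,455),(97,447)],.07);print('heater',q.mean(0),q.round(4))
q=g([(76,147),(709,153),(703,395),(117,386)],.07);print('block',q.mean(0),q.round(4))
print('well',g([(132,203),(272,205),(284,338),(150,338)],.07).round(4))
print('wells c:',[ (g(l,.07)).mean(0).round(4) for l in ([(132,203),(272,205),(284,338),(158,338)],[(323,205),(469,208),(470,340),(335,338)],[(516,208),(659,209),(656,342),(522,342)])])
q=g([(76,285),(190,280),(205,384),(88,384)],.116)
print('bodytop1',g([(84,285),(191,280),(207,385)],.116).round(4)); print('bodytop0',g([(519,289),(636,289),(634,345)],.116).round(4))
E
```

```text
caps [[ 0.4519 -0.3691  0.138 ]
 [ 0.4584 -0.2546  0.138 ]]
heater [ 0.45821331 -0.31228812  0.07      ] [[ 0.3912 -0.4091  0.07  ]
 [ 0.4025 -0.2072  0.07  ]
 [ 0.525  -0.2152  0.07  ]
 [ 0.5141 -0.4176  0.07  ]]
block [ 0.45813342 -0.31169126  0.07      ] [[ 0.4139 -0.4028  0.07  ]
 [ 0.4234 -0.2167  0.07  ]
 [ 0.503  -0.2207  0.07  ]
 [ 0.4923 -0.4065  0.07  ]]
well [[ 0.4318 -0.3896  0.07  ]
 [ 0.4341 -0.3476  0.07  ]
 [ 0.4777 -0.3507  0.07  ]
 [ 0.4761 -0.3927  0.07  ]]
wells c: [array([ 0.455 , -0.3695,  0.07  ]), array([ 0.4578, -0.3122,  0.07  ]), array([ 0.461 , -0.2546,  0.07  ])]
bodytop1 [[ 0.4394 -0.3822  0.116 ]
 [ 0.4391 -0.3538  0.116 ]
 [ 0.4696 -0.355   0.116 ]]
bodytop0 [[ 0.4451 -0.2687  0.116 ]
 [ 0.4463 -0.2383  0.116 ]
 [ 0.4624 -0.2396  0.116 ]]
```

```bash
sed -i 's/^HC=.*/HC=np.array([0.458,-0.3122]); HY=np.radians(-3.0)/' h.py; python3 - <<'E'
from h import *
togo([.4605,-.2546,.2],frame(HY))
E
```

```text
clock 4.83 pos [ 0.4169 -0.2294  0.2422] F [ 0.5 -0.4  0.3] grip 0.0852 j [-0.09  0.01 -0.41 -0.01 -1.13 -1.51]
 d_tool mm [-23.9  43.6  42.9] len 65.7 turn deg [ 1.04 -0.24  1.12]
```

Request:
send_rows:
  motion:
    - [0.085, -0.008, 0.0145, 0.0143, 0.5, -0.1, 0.5]
    - [0.085, -0.008, 0.0145, 0.0143, 0.5, -0.1, 0.5]
    - [0.085, -0.008, 0.0145, 0.0143, 0, 0, 0]
    - [0.085, 0, 0, 0, 0, 0, 0]
    - [0.085, 0, 0, 0, 0, 0, 0]

```text
clock: 5.25
tool_pos: [0.4624, -0.256, 0.2001]
ee_rot: [2.247, 2.19, 0.005]
contact_force: [0.2, 0.6, 0.6]
grip_width: 0.0851
```

```bash
python3 - <<'E'
from h import *
togo([.4605,-.2546,.092],frame(HY))
E
```

```text
clock 5.25 pos [ 0.4624 -0.256   0.2001] F [0.2 0.6 0.6] grip 0.0851 j [-0.13  0.15 -0.37 -0.   -1.05 -1.46]
 d_tool mm [  1.4  -2.4 108.1] len 108.1 turn deg [0.28 0.01 1.53]
```

Request:
send_rows:
  motion:
    - [0.085, 0.0014, -0.0024, 0.01, 0.3, 0, 1.5]
    - [0.085, 0, 0, 0.024, 0, 0, 0]
    - [0.085, 0, 0, 0.024, 0, 0, 0]
    - [0.085, 0, 0, 0.024, 0, 0, 0]
    - [0.085, 0, 0, 0.02, 0, 0, 0]
    - [0.085, 0, 0, 0.006, 0, 0, 0]
    - [0.085, 0, 0, 0, 0, 0, 0]
    - [0.085, 0, 0, 0, 0, 0, 0]

```text
clock: 5.92
tool_pos: [0.4608, -0.2543, 0.0942]
ee_rot: [2.25, 2.183, 0.005]
contact_force: [-0.5, -0.7, -0.3]
grip_width: 0.0852
```

```bash
python3 - <<'E'
from h import *
togo([.4605,-.2546,.092],frame(HY))
cam('scene','s2');cam('wrist','w3')
im=cv2.imread('pics/s2.png'); cv2.imwrite('pics/s2c.png',cv2.resize(im[60:240,250:430],None,fx=3,fy=3,interpolation=cv2.INTER_CUBIC))
E
```

```text
clock 5.92 pos [ 0.4608 -0.2543  0.0942] F [-0.5 -0.7 -0.3] grip 0.0852 j [-0.13  0.26 -0.51  0.   -0.8  -1.47]
 d_tool mm [-0.3 -0.3  2.2] len 2.3 turn deg [0.41 0.12 1.26]
```

View pics/s2c.png

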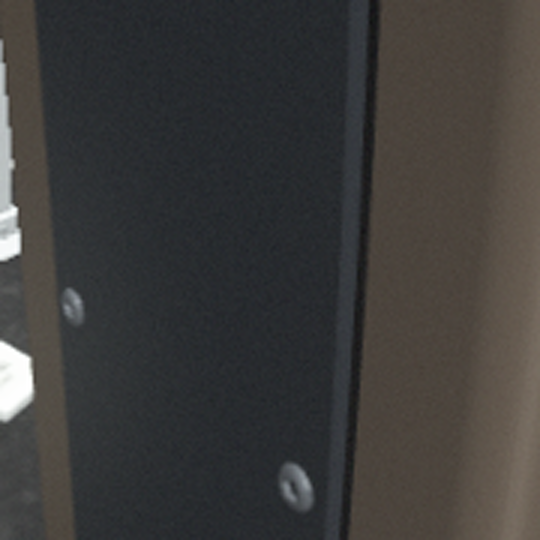

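View pics/w3.png

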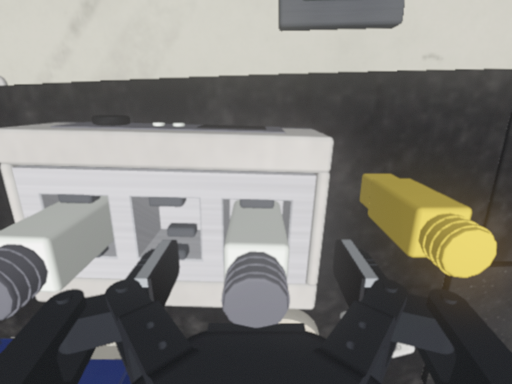

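The wrist view shows the vessel (255,260) centred between the jaws, so I'll close on it.

Request:
send_rows:
  motion:
    - [0.085, 0, 0, 0.0022, 0.4, 0, 1.3]
    - [0.085, 0, 0, 0, 0, 0, 0]
    - [0.03, 0, 0, 0, 0, 0, 0]
    - [0.025, 0, 0, 0, 0, 0, 0]
    - [0.025, 0, 0, 0, 0, 0, 0]
    - [0.025, 0, 0, 0, 0, 0, 0]
    - [0.025, 0, 0, 0, 0, 0, 0]
    - [0.025, 0, 0, 0, 0, 0, 0]
    - [0.025, 0, 0, 0, 0, 0, 0]
  newtons: 60

```text
clock: 6.77
tool_pos: [0.4642, -0.2548, 0.0972]
ee_rot: [2.275, 2.154, 0.006]
contact_force: [0.8, -0.1, 1.1]
grip_width: 0.0309
```

```bash
python3 - <<'E'
from h import *
togo([.4605,-.2546,.092],frame(HY))
print(readout.get_obs()['torque'])
E
```

```text
clock 6.77 pos [ 0.4642 -0.2548  0.0972] F [ 0.8 -0.1  1.1] grip 0.0309 j [-0.13  0.26 -0.5   0.   -0.8  -1.5 ]
 d_tool mm [ 0.1 -3.7  5.1] len 6.4 turn deg [ 0.52  0.19 -0.14]
[ 0.01615325 -0.08205905 -0.02688894]
```

```bash
python3 - <<'E'
from h import *
cam('wrist','w4')
togo([.4605,-.2546,.092],frame(HY))
E
```

```text
clock 6.82 pos [ 0.4642 -0.2548  0.0972] F [-0.5 -0.4  1.2] grip 0.031 j [-0.13  0.26 -0.5   0.   -0.8  -1.5 ]
 d_tool mm [ 0.1 -3.8  5.2] len 6.4 turn deg [ 0.52  0.19 -0.14]
```

View pics/w4.png

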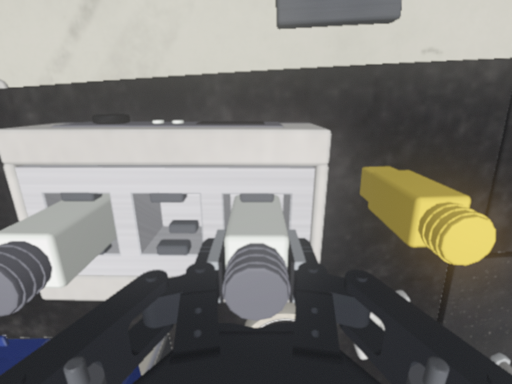

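Request:
send_rows:
  motion:
    - [0.025, -0.0042, 0, 0, 0, 5, 0]

```text
clock: 6.9
tool_pos: [0.4641, -0.2581, 0.0977]
ee_rot: [-2.24, -2.131, -0.1]
contact_force: [-3.6, -19.0, -6.4]
grip_width: 0.0313
```

```bash
cat >> h.py <<'E'
def rk(px,py,yaw=HY):
    o=readout.get_obs(); C=R.from_rotvec(o['ee_rot']).as_matrix(); M=frame(yaw)
    rv=np.degrees(R.from_matrix(M.T@C).as_rotvec()); d=M.T@(o['tool_pos']-np.array([px,py,0]))
    print('t',round(o['clock'],2),'along y mm',round(d[0]*1e3,1),'x mm',round(d[1]*1e3,1),'z mm',round(-d[2]*1e3,1),'rot(xyz tool)',rv.round(2),'F',o['contact_force'].round(1),'T',o['torque'].round(2),'g',round(o['grip_width'],4))
E
python3 - <<'E'
from h import *
rk(.4605,-.2546)
E
```

```text
t 6.9 along y mm -3.3 x mm 3.8 z mm 97.7 rot(xyz tool) [-0.54  4.58 -0.14] F [ -3.6 -19.   -6.4] T [-7.99  1.99  0.03] g 0.0313
```

Request:
send_rows:
  motion:
    - [0.025, 0.0042, 0, 0, 0, -5, 0]
    - [0.025, 0.0042, 0, 0, 0, -5, 0]

```text
clock: 7.07
tool_pos: [0.4645, -0.2583, 0.098]
ee_rot: [2.235, 2.11, -0.064]
contact_force: [-0.6, 21.9, -3.4]
grip_width: 0.031
```

```bash
python3 - <<'E'
from h import *
rk(.4605,-.2546)
E
```

```text
t 7.07 along y mm -3.5 x mm 4.2 z mm 98.0 rot(xyz tool) [-1.14 -4.37  0.29] F [-0.6 21.9 -3.4] T [9.31 0.49 0.05] g 0.031
```

```bash
python3 - <<'E'
from h import *
rk(.4605,-.2546)
cam('wrist','w5');rk(.4605,-.2546)
cam('top');rk(.4605,-.2546)
cam('top');rk(.4605,-.2546)
E
```

```text
t 7.07 along y mm -3.5 x mm 4.2 z mm 98.0 rot(xyz tool) [-1.14 -4.37  0.29] F [-0.6 21.9 -3.4] T [9.31 0.49 0.05] g 0.031
t 7.12 along y mm -2.2 x mm 3.5 z mm 97.8 rot(xyz tool) [-1.12 -4.8   0.07] F [ 3.4 -3.2 -5. ] T [-1.4  -1.44 -0.04] g 0.031
t 7.17 along y mm -1.8 x mm 3.5 z mm 98.0 rot(xyz tool) [-1.   -4.67 -0.27] F [ 1.3 -9.6 -4.4] T [-3.49 -0.91 -0.02] g 0.0311
t 7.22 along y mm -1.7 x mm 3.6 z mm 98.1 rot(xyz tool) [-0.94 -4.61 -0.4 ] F [ 1.5 -8.3 -4.7] T [-2.98 -0.45 -0.02] g 0.031
```

View pics/w5.png

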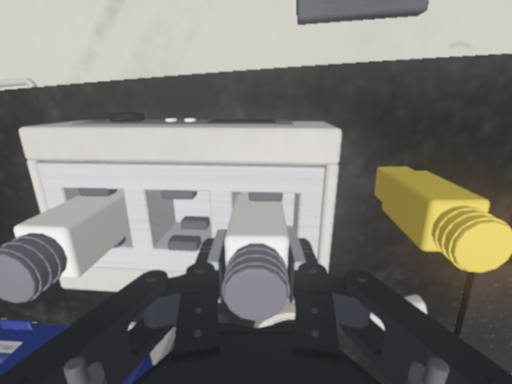

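Request:
send_rows:
  motion:
    - [0.025, 0.0055, 0, 0, 0, -0.5, 0]

```text
clock: 7.3
tool_pos: [0.4643, -0.253, 0.0982]
ee_rot: [2.215, 2.119, -0.085]
contact_force: [-0.7, -21.7, -0.2]
grip_width: 0.0311
```

```bash
python3 - <<'E'
from h import *
rk(.4605,-.2546)
cam('wrist');rk(.4605,-.2546)
cam('top');rk(.4605,-.2546)
E
```

```text
t 7.3 along y mm 1.7 x mm 3.7 z mm 98.2 rot(xyz tool) [-0.91 -5.25 -0.47] F [ -0.7 -21.7  -0.2] T [-8.5   0.22 -0.09] g 0.0311
t 7.35 along y mm 2.7 x mm 3.7 z mm 98.1 rot(xyz tool) [-0.94 -5.28 -0.44] F [0.3 2.1 6.1] T [ 1.06  0.02 -0.02] g 0.0308
t 7.4 along y mm 3.3 x mm 3.8 z mm 98.1 rot(xyz tool) [-0.96 -5.17 -0.44] F [-0.6 -1.1  4.3] T [-0.19  0.3  -0.08] g 0.0312
```

Request:
send_rows:
  motion:
    - [0.025, -0.0025, 0, -0.0003, 0, 3, 0]
    - [0.025, -0.0025, 0, -0.0003, 0, 3, 0]
    - [0.025, -0.0025, 0, -0.0003, 0, 3, 0]
    - [0.025, -0.0025, 0, -0.0003, 0, 3, 0]

```text
clock: 7.73
tool_pos: [0.4643, -0.2593, 0.0989]
ee_rot: [-2.2, -2.129, -0.158]
contact_force: [-2.3, -5.9, -5.8]
grip_width: 0.0308
```

```bash
python3 - <<'E'
from h import *
rk(.4605,-.2546)
cam('wrist');rk(.4605,-.2546)
cam('top');rk(.4605,-.2546)
E
```

```text
t 7.73 along y mm -4.5 x mm 4.1 z mm 98.9 rot(xyz tool) [-0.89  7.28 -1.12] F [-2.3 -5.9 -5.8] T [-3.17  1.13  0.07] g 0.0308
t 7.78 along y mm -5.3 x mm 4.1 z mm 98.7 rot(xyz tool) [-0.85  7.51 -1.08] F [-1.5  2.1  5. ] T [1.41 0.76 0.07] g 0.0311
t 7.83 along y mm -5.3 x mm 4.0 z mm 98.6 rot(xyz tool) [-0.85  7.31 -0.88] F [-0.4  3.6  1.6] T [1.53 0.22 0.05] g 0.0312
```

Request:
send_rows:
  motion:
    - [0.025, 0.0026, 0, -0.0002, 0, -3, 0]
    - [0.025, 0.0026, 0, -0.0002, 0, -3, 0]
    - [0.025, 0.0026, 0, -0.0002, 0, -3, 0]
    - [0.025, 0.0026, 0, -0.0002, 0, -3, 0]
    - [0.025, 0.0026, 0, -0.0002, 0, -2.5, 0]

```text
clock: 8.25
tool_pos: [0.4647, -0.2482, 0.0982]
ee_rot: [2.197, 2.097, -0.128]
contact_force: [-1.4, -8.9, 0.8]
grip_width: 0.0309
```

```bash
python3 - <<'E'
from h import *
rk(.4605,-.2546)
cam('wrist');cam('top');rk(.4605,-.2546)
E
```

```text
t 8.25 along y mm 6.6 x mm 3.8 z mm 98.2 rot(xyz tool) [-0.92 -7.54 -0.33] F [-1.4 -8.9  0.8] T [-2.87  0.73 -0.11] g 0.0309
t 8.35 along y mm 7.4 x mm 3.6 z mm 98.2 rot(xyz tool) [-0.89 -7.48 -0.49] F [-0.3 -5.  -0.2] T [-1.72 -0.14  0.02] g 0.0312
```

Request:
send_rows:
  motion:
    - [0.025, -0.0026, 0, -0.0002, 0, 3, 0]
    - [0.025, -0.0026, 0, -0.0002, 0, 3, 0]
    - [0.025, -0.0026, 0, -0.0002, 0, 3, 0]
    - [0.025, -0.0026, 0, -0.0002, 0, 3, 0]
    - [0.025, -0.0026, 0, -0.0002, 0, 2.5, 0]

```text
clock: 8.77
tool_pos: [0.4646, -0.2567, 0.0998]
ee_rot: [-2.185, -2.131, -0.171]
contact_force: [-2.6, -1.9, -3.9]
grip_width: 0.0309
```

```bash
python3 - <<'E'
from h import *
rk(.4605,-.2546)
cam('wrist','w6');cam('top');rk(.4605,-.2546)
E
```

```text
t 8.77 along y mm -1.9 x mm 4.2 z mm 99.8 rot(xyz tool) [-0.89  7.98 -1.55] F [-2.6 -1.9 -3.9] T [-1.9   1.62  0.11] g 0.0309
t 8.87 along y mm -2.8 x mm 4.1 z mm 99.3 rot(xyz tool) [-0.85  7.94 -1.33] F [-1.1  2.8  1.5] T [ 0.82  0.77 -0.01] g 0.0312
```

Request:
send_rows:
  motion:
    - [0.025, 0.0018, 0, -0.0003, 0, -3, 0.3]
    - [0.025, 0.002, 0, -0.0003, 0, -3, 0.3]
    - [0.025, 0.002, 0, -0.0003, 0, -3, 0.3]
    - [0.025, 0.0022, 0, -0.0003, 0, -3, 0.3]
    - [0.025, 0.0022, 0, -0.0003, 0, -3, 0]
    - [0.025, -0.0026, 0, -0.0004, 0, 3, 0]
    - [0.025, -0.0026, 0, -0.0004, 0, 3, 0]
    - [0.025, -0.0026, 0, -0.0004, 0, 3, 0]
    - [0.025, -0.0026, 0, -0.0004, 0, 3, 0]
    - [0.025, -0.0026, 0, -0.0004, 0, 2.5, 0]

```text
clock: 9.7
tool_pos: [0.4641, -0.2555, 0.1005]
ee_rot: [-2.211, -2.116, -0.166]
contact_force: [-2.6, -5.9, -7.3]
grip_width: 0.0311
```

```bash
python3 - <<'E'
from h import *
rk(.4605,-.2546)
cam('wrist','w7');cam('top');rk(.4605,-.2546)
E
```

```text
t 9.7 along y mm -0.7 x mm 3.7 z mm 100.5 rot(xyz tool) [-1.08  7.53 -0.47] F [-2.6 -5.9 -7.3] T [-3.45  1.28  0.02] g 0.0311
t 9.8 along y mm -1.7 x mm 3.6 z mm 100.3 rot(xyz tool) [-1.04  7.51 -0.28] F [-2.3  0.9  2.5] T [0.25 1.05 0.16] g 0.031
```

View pics/w7.png

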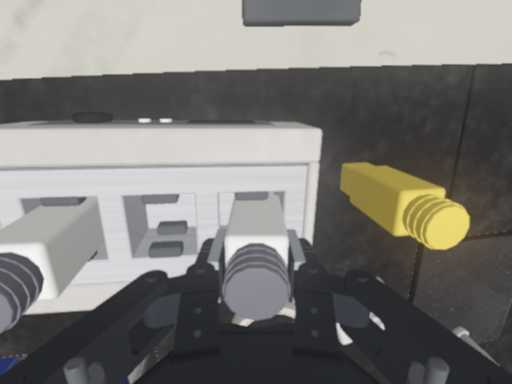

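Request:
send_rows:
  motion:
    - [0.025, 0.0016, 0, -0.0003, 0, -3, 0]
    - [0.025, 0.002, 0, -0.0003, 0, -3, 0]
    - [0.025, 0.002, 0, -0.0003, 0, -3, 0]
    - [0.025, 0.002, 0, -0.0003, 0, -3, 0]
    - [0.025, 0.002, 0, -0.0003, 0, -3, 0]
    - [0.025, -0.003, 0, -0.0005, 0, 3, 0]
    - [0.025, -0.0032, 0, -0.0005, 0, 3, 0]
    - [0.025, -0.0032, 0, -0.0005, 0, 3, 0]
    - [0.025, -0.0032, 0, -0.0005, 0, 3, 0]
    - [0.025, -0.0032, 0, -0.0005, 0, 3, 0]

```text
clock: 10.63
tool_pos: [0.4639, -0.2553, 0.1022]
ee_rot: [-2.21, -2.127, -0.165]
contact_force: [-2.3, -5.3, -7.2]
grip_width: 0.0312
```

```bash
python3 - <<'E'
from h import *
rk(.4605,-.2546)
cam('wrist','w8');cam('top');rk(.4605,-.2546)
E
```

```text
t 10.63 along y mm -0.5 x mm 3.4 z mm 102.2 rot(xyz tool) [-1.31  7.23 -0.8 ] F [-2.3 -5.3 -7.2] T [-3.6   1.37 -0.06] g 0.0312
t 10.73 along y mm -1.7 x mm 3.4 z mm 102.0 rot(xyz tool) [-1.26  7.25 -0.59] F [-2.2  1.7  2.8] T [0.61 1.1  0.25] g 0.031
```

Request:
send_rows:
  motion:
    - [0.025, 0.0016, 0, -0.0004, 0, -3, 0]
    - [0.025, 0.002, 0, -0.0004, 0, -3, 0]
    - [0.025, 0.002, 0, -0.0004, 0, -3, 0]
    - [0.025, 0.002, 0, -0.0004, 0, -3, 0]
    - [0.025, 0.002, 0, -0.0004, 0, -3, 0]
    - [0.025, -0.003, 0, -0.0006, 0, 3, 0]
    - [0.025, -0.0032, 0, -0.0006, 0, 3, 0]
    - [0.025, -0.0032, 0, -0.0006, 0, 3, 0]
    - [0.025, -0.0032, 0, -0.0006, 0, 3, 0]
    - [0.025, -0.0032, 0, -0.0006, 0, 3, 0]

```text
clock: 11.57
tool_pos: [0.4633, -0.2546, 0.1047]
ee_rot: [-2.212, -2.141, -0.158]
contact_force: [-2.3, -5.8, -6.5]
grip_width: 0.0308
```

```bash
python3 - <<'E'
from h import *
rk(.4605,-.2546)
cam('wrist','w9');cam('top');rk(.4605,-.2546)
E
```

```text
t 11.57 along y mm 0.1 x mm 2.8 z mm 104.7 rot(xyz tool) [-1.56  6.59 -1.11] F [-2.3 -5.8 -6.5] T [-3.41  1.36  0.  ] g 0.0308
t 11.67 along y mm -0.8 x mm 2.8 z mm 104.6 rot(xyz tool) [-1.53  6.63 -0.89] F [-1.9  2.3  2.6] T [0.94 0.94 0.11] g 0.031
```

Request:
send_rows:
  motion:
    - [0.025, 0.0016, 0, -0.0004, 0, -3, 0]
    - [0.025, 0.002, 0, -0.0004, 0, -3, 0]
    - [0.025, 0.002, 0, -0.0004, 0, -3, 0]
    - [0.025, 0.002, 0, -0.0004, 0, -3, 0]
    - [0.025, 0.002, 0, -0.0004, 0, -3, 0]
    - [0.025, -0.003, 0, -0.0006, 0, 3, 0]
    - [0.025, -0.0032, 0, -0.0006, 0, 3, 0]
    - [0.025, -0.0032, 0, -0.0006, 0, 3, 0]
    - [0.025, -0.0032, 0, -0.0006, 0, 3, 0]
    - [0.025, -0.0032, 0, -0.0006, 0, 3, 0]

```text
clock: 12.5
tool_pos: [0.4628, -0.2537, 0.1082]
ee_rot: [-2.218, -2.161, -0.144]
contact_force: [-2.4, -7.3, -6.1]
grip_width: 0.0307
```

```bash
python3 - <<'E'
from h import *
rk(.4605,-.2546)
cam('wrist','w10');cam('top');rk(.4605,-.2546)
E
```

```text
t 12.5 along y mm 1.0 x mm 2.3 z mm 108.2 rot(xyz tool) [-1.92  5.52 -1.5 ] F [-2.4 -7.3 -6.1] T [-3.47  1.41 -0.1 ] g 0.0307
t 12.6 along y mm 0.2 x mm 2.3 z mm 108.2 rot(xyz tool) [-1.9   5.57 -1.27] F [-2.1  3.6  3.6] T [1.55 1.09 0.08] g 0.0308
```

View pics/w10.png

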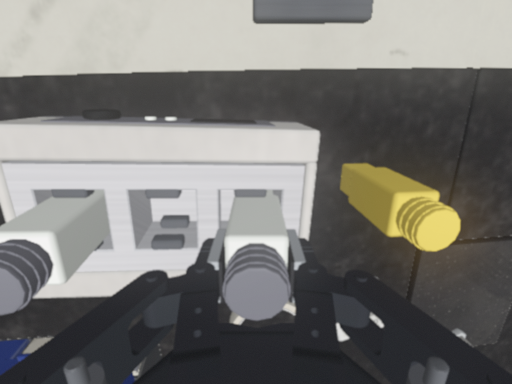

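```bash
python3 - <<'E'
import cv2,numpy as np
a=cv2.imread('pics/w7.png')[100:320,0:340];b=cv2.imread('pics/w10.png')[100:320,0:340]
cv2.imwrite('pics/cmp.png',cv2.resize(np.hstack([a,b]),(800,int(800*220/680)),interpolation=cv2.INTER_CUBIC))
cv2.imwrite('pics/cmp2.png',cv2.resize(b,None,fx=2.3,fy=2.3,interpolation=cv2.INTER_CUBIC))
E
```

```text
(no output)
```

View pics/cmp2.png

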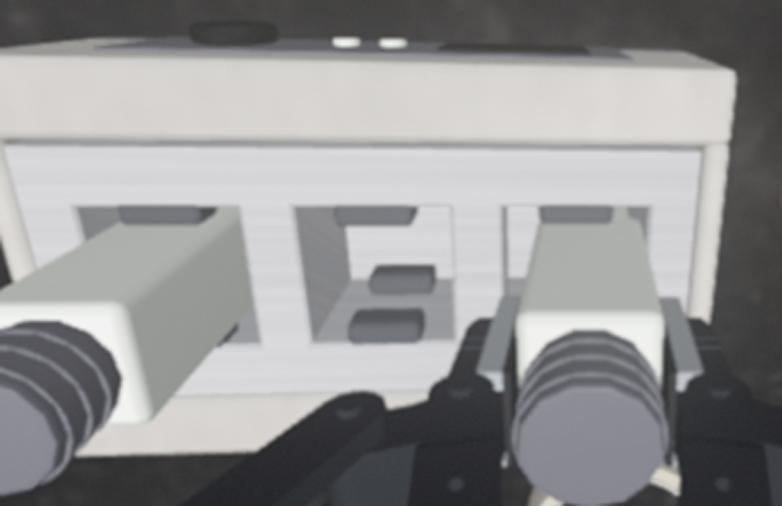

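Request:
send_rows:
  motion:
    - [0.025, 0.0016, 0, -0.0004, 0.2, -3, 0.1]
    - [0.025, 0.002, 0, -0.0004, 0.2, -3, 0.1]
    - [0.025, 0.002, 0, -0.0004, 0.2, -3, 0.1]
    - [0.025, 0.002, 0, -0.0004, 0.2, -2.5, 0.1]
    - [0.025, 0.002, 0, -0.0004, 0.2, -2, 0.1]
    - [0.025, -0.003, 0, -0.0006, 0.2, 3, 0]
    - [0.025, -0.0032, 0, -0.0006, 0.2, 3, 0]
    - [0.025, -0.0032, 0, -0.0006, 0.2, 3, 0]
    - [0.025, -0.0032, 0, -0.0006, 0.2, 3, 0]
    - [0.025, -0.0032, 0, -0.0006, 0.2, 3, 0]

```text
clock: 13.43
tool_pos: [0.4641, -0.2537, 0.1139]
ee_rot: [-2.206, -2.146, -0.12]
contact_force: [-3.7, -3.1, -1.9]
grip_width: 0.0308
```

```bash
python3 - <<'E'
from h import *
rk(.4605,-.2546)
cam('wrist','w11');cam('top');rk(.4605,-.2546)
E
```

```text
t 13.43 along y mm 1.1 x mm 3.5 z mm 113.9 rot(xyz tool) [-0.53  5.67 -1.43] F [-3.7 -3.1 -1.9] T [-1.81  1.49  0.09] g 0.0308
t 13.53 along y mm -0.0 x mm 3.6 z mm 113.8 rot(xyz tool) [-0.49  5.67 -1.24] F [-2.1 -0.4  4.9] T [-0.02  1.17  0.08] g 0.0314
```

Request:
send_rows:
  motion:
    - [0.025, 0.0018, 0, -0.0005, 0.2, -3, 0.1]
    - [0.025, 0.002, 0, -0.0005, 0.2, -3, 0.1]
    - [0.025, 0.002, 0, -0.0005, 0.2, -3, 0.1]
    - [0.025, 0.002, 0, -0.0005, 0.2, -2.5, 0.1]
    - [0.025, 0.002, 0, -0.0005, 0.2, -2, 0.1]
    - [0.025, -0.003, 0, -0.0006, 0, 3, 0]
    - [0.025, -0.0032, 0, -0.0006, 0, 3, 0]
    - [0.025, -0.0032, 0, -0.0006, 0, 3, 0]

```text
clock: 14.2
tool_pos: [0.4647, -0.2477, 0.1178]
ee_rot: [2.252, 2.182, -0.005]
contact_force: [-0.6, -1.2, -1.3]
grip_width: 0.0313
```

```bash
python3 - <<'E'
from h import *
rk(.4605,-.2546)
cam('wrist','w12');cam('top');rk(.4605,-.2546)
E
```

```text
t 14.2 along y mm 7.1 x mm 3.8 z mm 117.8 rot(xyz tool) [-0.11 -0.38 -1.21] F [-0.6 -1.2 -1.3] T [-0.12  0.1   0.  ] g 0.0313
t 14.3 along y mm 6.3 x mm 4.9 z mm 118.2 rot(xyz tool) [-0.22 -0.31 -0.98] F [-0.3  0.4 -0.7] T [-0.03 -0.01  0.04] g 0.031
```

View pics/w12.png

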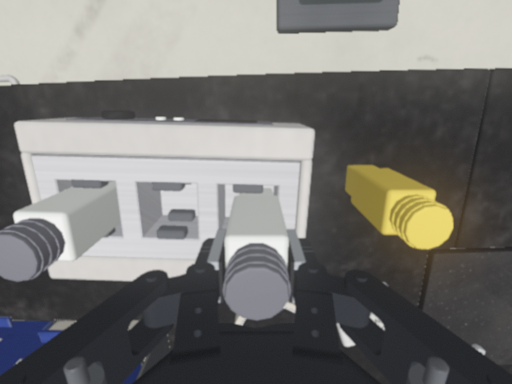

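Request:
send_rows:
  motion:
    - [0.025, -0.002, -0.001, -0.003, 0, 0, 0]
    - [0.025, -0.002, -0.002, -0.004, 0, 0.3, 0.5]
    - [0.025, 0, 0, -0.004, 0, 0, 0.5]
    - [0.025, 0, 0, -0.006, 0, 0, 0]
    - [0.025, 0, 0, -0.008, 0, 0, 0]
    - [0.025, 0, 0, -0.01, 0, 0, 0]

```text
clock: 14.8
tool_pos: [0.4616, -0.2493, 0.1543]
ee_rot: [2.274, 2.158, -0.002]
contact_force: [0.1, 0.4, -0.8]
grip_width: 0.0308
```

```bash
python3 - <<'E'
from h import *
rk(.4605,-.2546)
cam('wrist','w13');rk(.4605,-.2546)
E
```

```text
t 14.8 along y mm 5.3 x mm 0.8 z mm 154.3 rot(xyz tool) [-0.24 -0.34  0.  ] F [ 0.1  0.4 -0.8] T [-0.01 -0.    0.01] g 0.0308
t 14.85 along y mm 4.9 x mm 2.1 z mm 156.9 rot(xyz tool) [-0.43 -0.4  -0.03] F [ 0.7 -1.2  1.5] T [-0.03 -0.16  0.05] g 0.0313
```

View pics/w13.png

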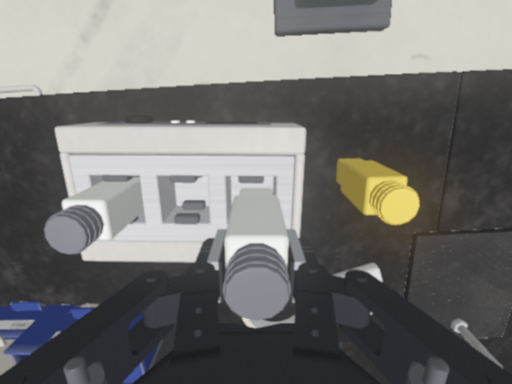

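Request:
send_rows:
  motion:
    - [0.025, 0, -0.001, -0.02, 0, 0, 0]
    - [0.025, 0, 0, -0.02, 0, 0, 0]
    - [0.025, 0, 0, -0.02, 0, 0, 0]

```text
clock: 15.1
tool_pos: [0.4596, -0.2484, 0.2173]
ee_rot: [2.274, 2.159, -0.004]
contact_force: [0.2, 0.3, -2.0]
grip_width: 0.031
```

```bash
python3 - <<'E'
from h import *
togo([.41,0,.22],frame(HY))
E
```

```text
clock 15.1 pos [ 0.4596 -0.2484  0.2173] F [ 0.2  0.3 -2. ] grip 0.031 j [-0.12  0.12 -0.36  0.01 -1.09 -1.51]
 d_tool mm [245.4 -62.4  -4.4] len 253.3 turn deg [0.17 0.35 0.03]
```

Next I'll carry it round in front of the clamp.

Request:
send_rows:
  motion:
    - [0.025, 0.0245, -0.0085, -0.001, 0, 0, 0]
    - [0.025, 0.0245, -0.0085, -0.001, 0, 0, 0]
    - [0.025, 0.0245, -0.0085, -0.001, 0, 0, 0]
    - [0.025, 0.0245, -0.0085, 0, 0, 0, 0]
    - [0.025, 0.0245, -0.0065, 0, 0, 0, 0]
    - [0.025, 0.0245, -0.0055, 0, 0, 0, 0]
    - [0.025, 0.0245, -0.0055, 0, 0, 0, 0]
    - [0.025, 0.0245, -0.0035, 0, 0, 0, 0]
    - [0.025, 0.0245, 0, 0, 0, 0, 0]
    - [0.025, 0.0245, 0, 0, 0, 0, 0]

```text
clock: 15.93
tool_pos: [0.419, 0.0045, 0.2302]
ee_rot: [2.27, 2.14, 0.019]
contact_force: [0.3, 0.3, -0.8]
grip_width: 0.0308
```

```bash
python3 - <<'E'
from h import *
togo([*hpt(0,.04,TC,TY),.22],frame(TY))
E
```

```text
clock 15.93 pos [0.419  0.0045 0.2302] F [ 0.3  0.3 -0.8] grip 0.0308 j [ 0.5  -0.09 -0.55  0.02 -1.09 -2.14]
 d_tool mm [162.6  13.3   9.5] len 163.5 turn deg [ 1.38  0.36 -0.29]
```

Request:
send_rows:
  motion:
    - [0.025, 0.023, -0.002, 0.001, 0.2, 0, 0]
    - [0.025, 0.023, 0, 0.001, 0.2, 0, 0]
    - [0.025, 0.023, 0.002, 0.001, 0.2, 0, 0]
    - [0.025, 0.023, 0.003, 0.001, 0.2, 0, 0]
    - [0.025, 0.023, 0.003, 0.001, 0.2, 0.2, 0]
    - [0.025, 0.023, 0.004, 0.001, 0.2, 0.2, 0]
    - [0.025, 0.018, 0.003, 0.001, 0.2, 0, 0]

```text
clock: 16.52
tool_pos: [0.4405, 0.1694, 0.2288]
ee_rot: [2.282, 2.158, 0.018]
contact_force: [0.4, -0.4, -0.9]
grip_width: 0.0308
```

```bash
python3 - <<'E'
from h import *
p=cam('top','t3'); cam('wrist','w14'); cam('wrist')
togo([*hpt(0,.04,TC,TY),.13],frame(TY))
im=cv2.imread('pics/t3.png'); cv2.imwrite('pics/t3c.png',cv2.resize(im[110:250,105:265],None,fx=4,fy=4,interpolation=cv2.INTER_CUBIC))
E
```

```text
clock 16.67 pos [0.4404 0.1687 0.2281] F [-1.   0.4 -1.1] grip 0.031 j [ 0.79  0.02 -0.44  0.   -1.1  -2.41]
 d_tool mm [-3.3  1.2 98.1] len 98.2 turn deg [ 0.42 -0.37 -0.07]
```

View pics/w14.png

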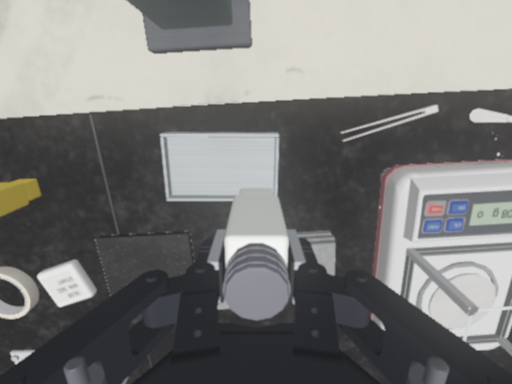

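```bash
python3 - <<'E'
from h import *
p=cam('wrist')
q=np.array([at_z(p,u,v,.02) for u,v in [(163,133),(278.5,132),(279.5,201),(165,202)]]); print(q.mean(0),q.round(3))
togo([*hpt(0.003,.04,TC,TY),.105],frame(TY))
E
```

```text
[0.43864675 0.12479553 0.02      ] [[0.389 0.056 0.02 ]
 [0.397 0.2   0.02 ]
 [0.488 0.199 0.02 ]
 [0.481 0.044 0.02 ]]
clock 16.72 pos [0.4401 0.1679 0.228 ] F [ 0.7 -0.7 -1.2] grip 0.031 j [ 0.78  0.02 -0.44  0.   -1.1  -2.41]
 d_tool mm [ -2.6   4.3 123.1] len 123.2 turn deg [ 0.4  -0.35 -0.1 ]
```

Request:
send_rows:
  motion:
    - [0.025, -0.002, 0.002, 0.018, 0.4, -0.3, 0]
    - [0.025, -0.001, 0.002, 0.024, 0, 0, 0]
    - [0.025, 0, 0, 0.024, 0, 0, 0]
    - [0.025, 0, 0, 0.024, 0, 0, 0]
    - [0.025, 0, 0, 0.02, 0, 0, 0]
    - [0.025, 0, 0, 0.012, 0, 0, 0]
    - [0.025, 0, 0, 0.005, 0, 0, 0]
    - [0.025, 0, 0, 0.002, 0, 0, 0]

```text
clock: 17.38
tool_pos: [0.4452, 0.1601, 0.0983]
ee_rot: [2.288, 2.152, 0.012]
contact_force: [-0.1, -0.1, -1.2]
grip_width: 0.0313
```

```bash
python3 - <<'E'
from h import *
cam('wrist','w15'); cam('scene','s4')
togo([*hpt(0.003,.04,TC,TY),.077],frame(TY))
im=cv2.imread('pics/s4.png'); cv2.imwrite('pics/s4c.png',cv2.resize(im[180:340,90:290],None,fx=4,fy=3.7,interpolation=cv2.INTER_CUBIC))
E
```

```text
clock 17.48 pos [0.4456 0.1606 0.0991] F [ 0.5 -0.2 -0.8] grip 0.031 j [ 0.76  0.17 -0.62  0.   -0.78 -2.4 ]
 d_tool mm [ 5.  -0.9 22.1] len 22.7 turn deg [ 0.38 -0.31 -0.38]
```

View pics/s4c.png

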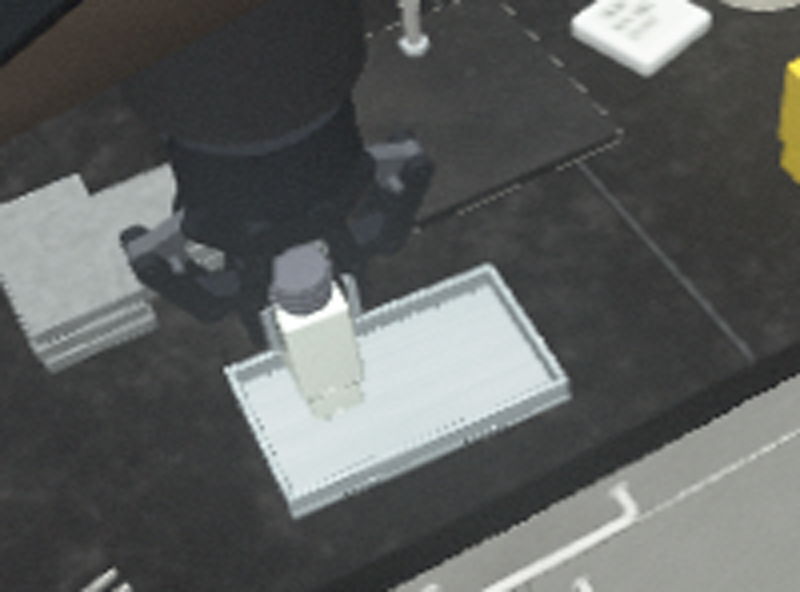

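View pics/w15.png

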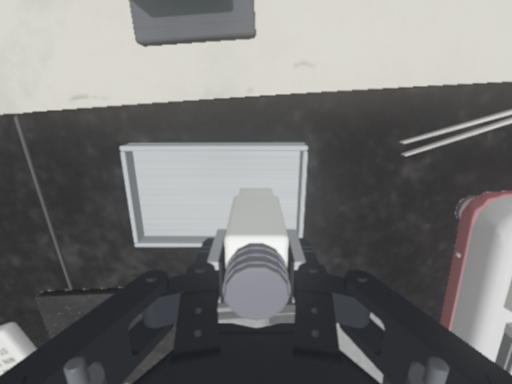

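Request:
send_rows:
  motion:
    - [0.025, 0.002, 0, 0.006, 0.3, -0.3, 0]
    - [0.025, 0.002, 0, 0.006, 0, 0, 0]
    - [0.025, 0, 0, 0.004, 0, 0, 0]
    - [0.025, 0, 0, 0.003, 0, 0, 0]
    - [0.025, 0, 0, 0.002, 0, 0, 0]

```text
clock: 17.9
tool_pos: [0.4483, 0.1668, 0.08]
ee_rot: [2.287, 2.152, 0.012]
contact_force: [-0.0, 0.4, -1.3]
grip_width: 0.0309
```

```bash
python3 - <<'E'
from h import *
cam('scene','s5')
togo([*hpt(0.003,.04,TC,TY),.077],frame(TY))
im=cv2.imread('pics/s5.png'); cv2.imwrite('pics/s5c.png',cv2.resize(im[180:340,90:290],None,fx=4,fy=3.7,interpolation=cv2.INTER_CUBIC))
E
```

```text
clock 17.95 pos [0.4481 0.1666 0.0796] F [-0.2  0.5 -1.5] grip 0.0311 j [ 0.77  0.21 -0.63  0.   -0.73 -2.4 ]
 d_tool mm [-1.  -2.9  2.6] len 4.1 turn deg [ 0.34 -0.25 -0.36]
```

View pics/s5c.png

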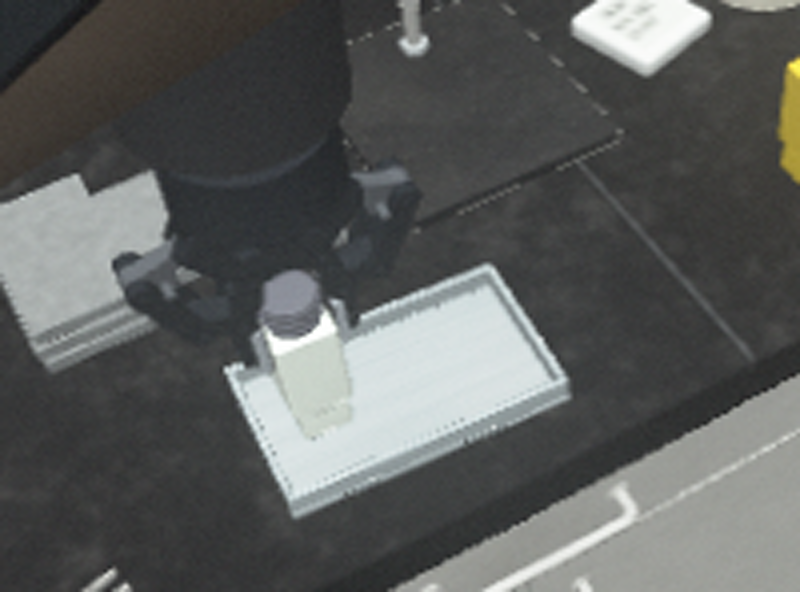

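Request:
send_rows:
  motion:
    - [0.025, 0, 0, 0.001, 0.3, -0.2, 0]
    - [0.025, 0, 0, 0.001, 0, 0, 0]
    - [0.025, 0, 0, 0.001, 0, 0, 0]

```text
clock: 18.2
tool_pos: [0.4485, 0.1667, 0.0774]
ee_rot: [2.286, 2.154, 0.001]
contact_force: [-6.7, -2.6, 23.0]
grip_width: 0.0314
```

Request:
send_rows:
  motion:
    - [0.025, 0, 0, 0.001, 0, 0, 0]
    - [0.025, 0, 0, 0.001, 0, 0, 0]

```text
clock: 18.37
tool_pos: [0.4486, 0.1667, 0.0774]
ee_rot: [2.285, 2.155, 0.001]
contact_force: [-6.3, -0.5, 13.1]
grip_width: 0.031
```

Request:
send_rows:
  motion:
    - [0.055, 0, 0, 0, 0, 0, 0]
    - [0.055, 0, 0, 0, 0, 0, 0]
    - [0.055, 0, 0, 0, 0, 0, 0]
    - [0.055, 0, 0, 0, 0, 0, 0]
    - [0.055, 0, 0, -0.01, 0, 0, 0]
    - [0.055, 0, 0, -0.025, 0, 0, 0]
    - [0.055, 0, 0, -0.03, 0, 0, 0]
    - [0.055, 0, 0, -0.03, 0, 0, 0]
    - [0.055, 0, 0, -0.03, 0, 0, 0]
    - [0.055, 0, 0, -0.02, 0, 0, 0]
    - [0.055, 0, 0, 0, 0, 0, 0]

```text
clock: 19.28
tool_pos: [0.4481, 0.1657, 0.2279]
ee_rot: [2.285, 2.154, -0.006]
contact_force: [0.8, -0.0, 0.6]
grip_width: 0.0549
```

```bash
python3 - <<'E'
from h import *
cam('scene','s6');cam('top','t6')
togo([.408,0,.225],frame(HY))
im=cv2.imread('pics/s6.png'); cv2.imwrite('pics/s6c.png',cv2.resize(im[180:340,90:290],None,fx=4,fy=3.7,interpolation=cv2.INTER_CUBIC))
E
```

```text
clock 19.38 pos [0.4466 0.165  0.2244] F [ 1.  -0.9 -0.3] grip 0.055 j [ 0.77  0.04 -0.43  0.   -1.11 -2.4 ]
 d_tool mm [-167.   -28.8    0.6] len 169.4 turn deg [-0.29  0.34 -0.41]
```

View pics/s6c.png

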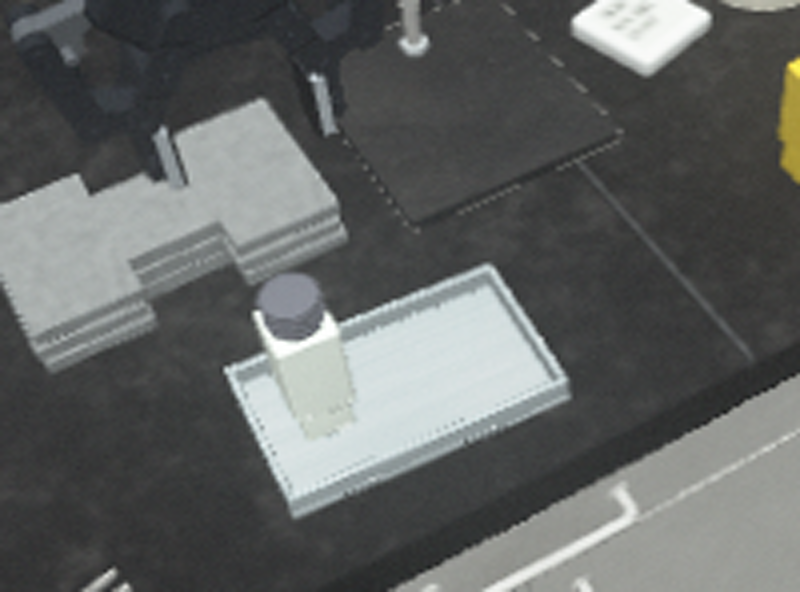

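The first vessel stands upright in the tray. Next is the second one, in well_0.

Request:
send_rows:
  motion:
    - [0.06, -0.023, -0.006, 0, 0, 0, 0]
    - [0.06, -0.023, -0.006, 0, 0, 0, 0]
    - [0.085, -0.023, -0.006, 0, 0, 0, 0]
    - [0.085, -0.023, -0.006, 0, 0, 0, 0]
    - [0.085, -0.023, -0.004, 0, 0, 0, 0]
    - [0.085, -0.023, 0, 0, 0, 0, 0]
    - [0.085, -0.023, 0, 0, 0, 0, 0]
    - [0.085, -0.023, 0, 0, 0, 0, 0]

```text
clock: 20.05
tool_pos: [0.4004, -0.023, 0.2145]
ee_rot: [-2.277, -2.156, 0.039]
contact_force: [1.0, 1.1, 0.3]
grip_width: 0.0845
```

```bash
python3 - <<'E'
from h import *
togo([.4545,-.369,.215],frame(HY))
E
```

```text
clock 20.05 pos [ 0.4004 -0.023   0.2145] F [1.  1.1 0.3] grip 0.0845 j [ 0.44 -0.08 -0.57  0.   -1.1  -2.07]
 d_tool mm [-342.5   73.     2.8] len 350.2 turn deg [-1.22  0.82 -0.15]
```

Request:
send_rows:
  motion:
    - [0.085, -0.034, 0.004, 0, -0.2, 0.2, 0]
    - [0.085, -0.034, 0.006, 0, -0.2, 0.2, 0]
    - [0.085, -0.034, 0.007, 0, -0.2, 0.2, 0]
    - [0.085, -0.034, 0.008, 0, -0.2, 0.2, 0]
    - [0.085, -0.034, 0.008, 0, 0, 0, 0]
    - [0.085, -0.034, 0.008, 0, 0, 0, 0]
    - [0.085, -0.034, 0.008, 0, 0, 0, 0]
    - [0.085, -0.034, 0.008, 0, 0, 0, 0]
    - [0.085, -0.034, 0.008, 0, 0, 0, 0]
    - [0.085, -0.02, 0.006, 0, 0, 0, 0]
    - [0.085, 0, 0, 0, 0, 0, 0]

```text
clock: 20.97
tool_pos: [0.4438, -0.3713, 0.1947]
ee_rot: [-2.263, -2.139, 0.028]
contact_force: [0.6, -1.2, 0.5]
grip_width: 0.0846
```

```bash
python3 - <<'E'
from h import *
cam('wrist','w20')
togo([.4545,-.369,.16],frame(HY))
E
```

```text
clock 21.02 pos [ 0.443  -0.3699  0.1941] F [ 0.3  0.1 -1.6] grip 0.0851 j [-0.35  0.25 -0.25  0.   -1.1  -1.28]
 d_tool mm [ 1.3 12.6 33.7] len 36.0 turn deg [-1.92 -0.39 -0.27]
```

View pics/w20.png

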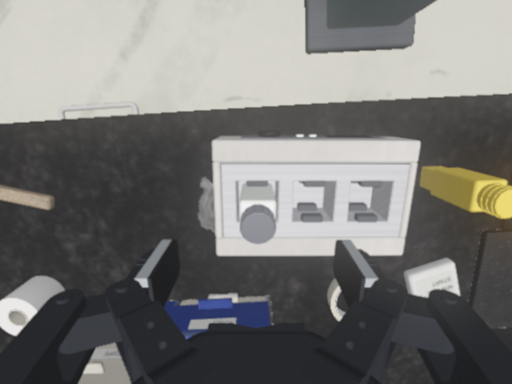

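Request:
send_rows:
  motion:
    - [0.085, 0.001, 0.006, 0, -1, -0.2, -0.2]
    - [0.085, 0, 0.005, 0, -0.9, -0.2, 0]
    - [0.085, 0, 0, 0.02, 0, 0, 0]
    - [0.085, 0, 0, 0.022, 0, 0, 0]
    - [0.085, 0, 0, 0.022, 0, 0, 0]
    - [0.085, 0, 0, 0.018, 0, 0, 0]
    - [0.085, 0, 0, 0.008, 0, 0, 0]
    - [0.085, 0, 0, 0, 0, 0, 0]

```text
clock: 21.68
tool_pos: [0.4559, -0.3622, 0.0988]
ee_rot: [2.269, 2.165, 0.008]
contact_force: [0.1, 0.2, 1.4]
grip_width: 0.0848
```

```bash
python3 - <<'E'
from h import *
cam('wrist','w21')
togo([.454,-.3695,.09],frame(HY))
E
```

```text
clock 21.73 pos [ 0.4562 -0.3624  0.0996] F [-0.9  1.   0.2] grip 0.0852 j [-0.34  0.33 -0.38 -0.   -0.85 -1.28]
 d_tool mm [-7.2 -2.   9.6] len 12.2 turn deg [0.47 0.03 0.3 ]
```

View pics/w21.png

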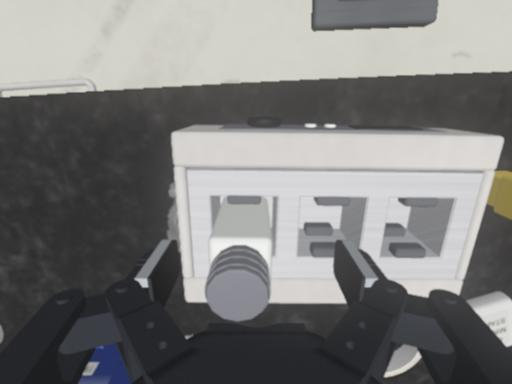

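Request:
send_rows:
  motion:
    - [0.085, -0.0045, -0.002, 0.006, 0.4, 0, 0.3]
    - [0.085, -0.0028, 0, 0.004, 0, 0, 0]

```text
clock: 21.9
tool_pos: [0.4557, -0.3695, 0.092]
ee_rot: [2.273, 2.162, 0.003]
contact_force: [0.3, 0.6, -0.9]
grip_width: 0.0851
```

```bash
python3 - <<'E'
from h import *
cam('wrist','w21');cam('wrist','w22')
togo([.454,-.3695,.09],frame(HY))
E
```

```text
clock 22.0 pos [ 0.4557 -0.3698  0.0918] F [-0.2  0.4  0.6] grip 0.0851 j [-0.35  0.35 -0.38  0.   -0.84 -1.27]
 d_tool mm [ 0.2 -1.7  1.8] len 2.5 turn deg [0.29 0.13 0.1 ]
```

View pics/w22.png

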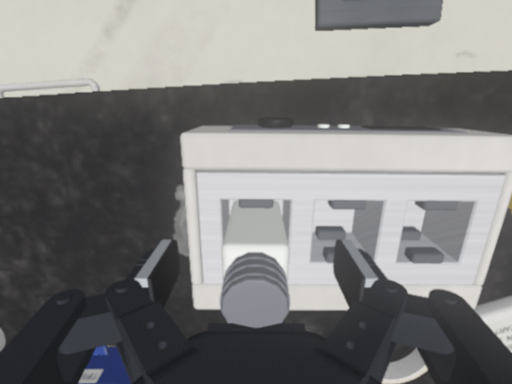

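Centred. I'll close with small holding offsets to counter the drift seen last time.

Request:
send_rows:
  motion:
    - [0.03, 0, -0.001, 0.001, 0, 0, 0]
    - [0.025, 0, -0.0005, 0.0005, 0, 0, 0]
    - [0.025, 0, -0.0005, 0.0005, 0, 0, 0]
    - [0.025, 0, 0, 0, 0, 0, 0]
    - [0.025, 0, 0, 0, 0, 0, 0]
    - [0.025, 0, 0, 0, 0, 0, 0]
  newtons: 60

```text
clock: 22.5
tool_pos: [0.4542, -0.3707, 0.0916]
ee_rot: [2.272, 2.158, 0.005]
contact_force: [0.7, -0.9, -2.9]
grip_width: 0.0313
```

```bash
python3 - <<'E'
from h import *
cam('wrist','w23')
rk(.455,-.3695)
E
```

```text
t 22.55 along y mm -1.3 x mm -0.7 z mm 91.6 rot(xyz tool) [-0.47 -0.19 -0.05] F [ 0.1  0.8 -0.4] T [0.14 0.07 0.14] g 0.0315
```

Request:
send_rows:
  motion:
    - [0.025, -0.0022, 0, 0, 0, 3, 0]
    - [0.025, -0.0022, 0, -0.0002, 0, 3, 0]
    - [0.025, 0.0016, 0, -0.0003, 0, -3, 0]
    - [0.025, 0.0018, 0, -0.0003, 0, -3, 0]
    - [0.025, 0.0018, 0, -0.0003, 0, -3, 0]
    - [0.025, 0.0018, 0, -0.0003, 0, -3, 0]

```text
clock: 23.05
tool_pos: [0.4543, -0.3698, 0.0923]
ee_rot: [2.225, 2.101, -0.109]
contact_force: [-1.7, -1.7, 1.2]
grip_width: 0.0312
```

```bash
python3 - <<'E'
from h import *
rk(.455,-.3695)
cam('wrist','w24');cam('wrist');rk(.455,-.3695)
E
```

```text
t 23.05 along y mm -0.3 x mm -0.6 z mm 92.3 rot(xyz tool) [-0.5  -6.08  0.28] F [-1.7 -1.7  1.2] T [-0.38  0.97 -0.16] g 0.0312
t 23.15 along y mm 0.5 x mm -0.9 z mm 92.4 rot(xyz tool) [-0.48 -6.11  0.08] F [ 1.1 -2.5 -1.5] T [-0.33 -0.46  0.01] g 0.0311
```

Request:
send_rows:
  motion:
    - [0.025, -0.0022, 0, -0.0004, 0, 3, 0]
    - [0.025, -0.0024, 0, -0.0004, 0, 3, 0]
    - [0.025, -0.0024, 0, -0.0004, 0, 3, 0]
    - [0.025, -0.0024, 0, -0.0004, 0, 3, 0]
    - [0.025, -0.0015, 0, -0.0004, 0, 2, 0]
    - [0.025, 0.0022, 0, -0.0004, 0, -3, 0]
    - [0.025, 0.0024, 0, -0.0004, 0, -3, 0]
    - [0.025, 0.0024, 0, -0.0004, 0, -3, 0]
    - [0.025, 0.0024, 0, -0.0004, 0, -3, 0]
    - [0.025, 0.0018, 0, -0.0004, 0, -2, 0]

```text
clock: 23.98
tool_pos: [0.4542, -0.3697, 0.0939]
ee_rot: [2.23, 2.116, -0.086]
contact_force: [-1.3, -5.2, -5.2]
grip_width: 0.0314
```

```bash
python3 - <<'E'
from h import *
rk(.455,-.3695)
cam('wrist','w25');cam('wrist');rk(.455,-.3695)
E
```

```text
t 23.98 along y mm -0.2 x mm -0.8 z mm 93.9 rot(xyz tool) [-0.53 -4.93 -0.  ] F [-1.3 -5.2 -5.2] T [-1.36  0.14 -0.01] g 0.0314
t 24.08 along y mm 0.6 x mm -0.9 z mm 93.9 rot(xyz tool) [-0.51 -4.84 -0.11] F [ 0.9  0.9 -2.9] T [ 0.59 -0.43  0.02] g 0.0311
```

Request:
send_rows:
  motion:
    - [0.025, -0.0022, 0, -0.0004, 0, 3, 0]
    - [0.025, -0.0024, 0, -0.0004, 0, 3, 0]
    - [0.025, -0.0024, 0, -0.0004, 0, 3, 0]
    - [0.025, -0.0024, 0, -0.0004, 0, 3, 0]
    - [0.025, -0.0015, 0, -0.0004, 0, 2, 0]
    - [0.025, 0.0022, 0, -0.0004, 0, -3, 0]
    - [0.025, 0.0024, 0, -0.0004, 0, -3, 0]
    - [0.025, 0.0024, 0, -0.0004, 0, -3, 0]
    - [0.025, 0.0024, 0, -0.0004, 0, -3, 0]
    - [0.025, 0.0018, 0, -0.0004, 0, -2, 0]

```text
clock: 24.92
tool_pos: [0.4541, -0.3708, 0.0951]
ee_rot: [2.246, 2.137, -0.042]
contact_force: [0.1, -3.0, -3.6]
grip_width: 0.0313
```

```bash
python3 - <<'E'
from h import *
rk(.455,-.3695)
cam('wrist','w26');cam('wrist');rk(.455,-.3695)
E
```

```text
t 24.92 along y mm -1.3 x mm -0.8 z mm 95.1 rot(xyz tool) [-0.63 -2.74 -0.16] F [ 0.1 -3.  -3.6] T [-1.08  0.3  -0.06] g 0.0313
t 25.02 along y mm -0.7 x mm -0.9 z mm 95.2 rot(xyz tool) [-0.61 -2.68 -0.26] F [-0.2 -0.2 -1.4] T [ 0.29 -0.08 -0.13] g 0.0312
```

View pics/w26.png

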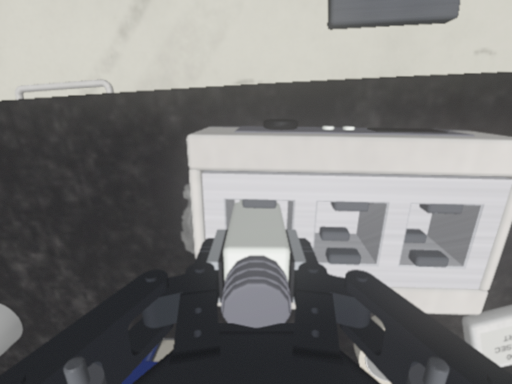

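Request:
send_rows:
  motion:
    - [0.025, -0.0022, 0, -0.0004, 0, 3, 0]
    - [0.025, -0.0022, 0, -0.0004, 0, 3, 0]
    - [0.025, -0.0022, 0, -0.0004, 0, 2.5, 0]
    - [0.025, 0.0022, 0, -0.0004, 0, -3, 0]
    - [0.025, 0.0024, 0, -0.0004, 0, -3, 0]
    - [0.025, 0.0024, 0, -0.0004, 0, -3, 0]
    - [0.025, 0.0024, 0, -0.0004, 0, -3, 0]
    - [0.025, 0.0024, 0, -0.0004, 0, -3, 0]

```text
clock: 25.68
tool_pos: [0.4543, -0.3676, 0.0961]
ee_rot: [2.207, 2.092, -0.132]
contact_force: [-1.2, -4.1, -4.4]
grip_width: 0.0307
```

```bash
python3 - <<'E'
from h import *
rk(.455,-.3695)
cam('wrist','w27');cam('wrist');rk(.455,-.3695)
E
```

```text
t 25.68 along y mm 1.9 x mm -0.8 z mm 96.1 rot(xyz tool) [-0.62 -7.45  0.07] F [-1.2 -4.1 -4.4] T [-1.14  0.5  -0.09] g 0.0307
t 25.78 along y mm 2.8 x mm -1.2 z mm 95.8 rot(xyz tool) [-0.58 -7.46 -0.09] F [ 2.4 -0.3 -4.9] T [ 0.65 -0.9   0.09] g 0.0309
```

Request:
send_rows:
  motion:
    - [0.025, -0.0022, 0, -0.0004, 0, 3, 0]
    - [0.025, -0.0024, 0, -0.0004, 0, 3, 0]
    - [0.025, -0.0024, 0, -0.0004, 0, 3, 0]
    - [0.025, -0.0024, 0, -0.0004, 0, 2.5, 0]
    - [0.025, -0.0015, 0, -0.0004, 0, 2, 0]
    - [0.025, 0.0024, 0, -0.0005, 0, -3, 0]
    - [0.025, 0.0024, 0, -0.0005, 0, -3, 0]
    - [0.025, 0.0024, 0, -0.0005, 0, -3, 0]
    - [0.025, 0.0024, 0, -0.0005, 0, -3, 0]
    - [0.025, 0.0024, 0, -0.0005, 0, -3, 0]

```text
clock: 26.62
tool_pos: [0.4542, -0.3686, 0.0979]
ee_rot: [2.218, 2.104, -0.108]
contact_force: [-0.8, -3.4, -4.5]
grip_width: 0.031
```

```bash
python3 - <<'E'
from h import *
rk(.455,-.3695)
cam('wrist','w28');cam('wrist');rk(.455,-.3695)
E
```

```text
t 26.62 along y mm 0.9 x mm -0.8 z mm 97.9 rot(xyz tool) [-0.64 -6.18  0.01] F [-0.8 -3.4 -4.5] T [-0.7   0.44 -0.01] g 0.031
t 26.72 along y mm 1.7 x mm -1.0 z mm 97.9 rot(xyz tool) [-0.63 -6.21 -0.14] F [ 1.3 -0.6 -4. ] T [ 0.46 -0.53 -0.06] g 0.0313
```

Request:
send_rows:
  motion:
    - [0.025, -0.0022, 0, -0.0005, 0, 3, 0]
    - [0.025, -0.0024, 0, -0.0005, 0, 3, 0]
    - [0.025, -0.0024, 0, -0.0005, 0, 3, 0]
    - [0.025, -0.0024, 0, -0.0005, 0, 2.5, 0]
    - [0.025, -0.0012, 0, -0.0005, 0, 1.5, 0]
    - [0.025, 0.0024, 0, -0.0005, 0.1, -3, 0]
    - [0.025, 0.0024, 0, -0.0005, 0.1, -3, 0]
    - [0.025, 0.0024, 0, -0.0005, 0.1, -3, 0]
    - [0.025, 0.0024, 0, -0.0005, 0.1, -3, 0]
    - [0.025, 0.0024, 0, -0.0005, 0.1, -3, 0]

```text
clock: 27.55
tool_pos: [0.4545, -0.369, 0.1003]
ee_rot: [2.227, 2.119, -0.096]
contact_force: [0.1, -1.8, -4.9]
grip_width: 0.0314
```

```bash
python3 - <<'E'
from h import *
rk(.455,-.3695)
cam('wrist','w29');cam('wrist');rk(.455,-.3695)
E
```

```text
t 27.55 along y mm 0.4 x mm -0.5 z mm 100.3 rot(xyz tool) [-0.28 -5.19 -0.16] F [ 0.1 -1.8 -4.9] T [-0.21  0.23  0.01] g 0.0314
t 27.65 along y mm 1.3 x mm -0.8 z mm 100.3 rot(xyz tool) [-0.26 -5.22 -0.33] F [ 0.7 -0.7 -4.5] T [ 0.31 -0.52  0.07] g 0.0315
```

Request:
send_rows:
  motion:
    - [0.025, -0.0022, 0, -0.0005, 0, 3, 0]
    - [0.025, -0.0024, 0, -0.0005, 0, 3, 0]
    - [0.025, -0.0024, 0, -0.0005, 0, 3, 0]
    - [0.025, -0.0024, 0, -0.0005, 0, 2.5, 0]
    - [0.025, -0.0012, 0, -0.0005, 0, 1.5, 0]
    - [0.025, 0.0024, 0, -0.0005, 0.1, -3, 0]
    - [0.025, 0.0024, 0, -0.0005, 0.1, -3, 0]
    - [0.025, 0.0024, 0, -0.0005, 0.1, -3, 0]
    - [0.025, 0.0024, 0, -0.0005, 0.1, -3, 0]
    - [0.025, 0.0024, 0, -0.0005, 0.1, -3, 0]

```text
clock: 28.48
tool_pos: [0.4547, -0.3702, 0.1033]
ee_rot: [2.234, 2.135, -0.081]
contact_force: [-0.7, -0.5, -2.8]
grip_width: 0.031
```

```bash
python3 - <<'E'
from h import *
rk(.455,-.3695)
cam('wrist','w30');cam('wrist');rk(.455,-.3695)
E
```

```text
t 28.48 along y mm -0.7 x mm -0.2 z mm 103.3 rot(xyz tool) [-0.01 -4.13 -0.4 ] F [-0.7 -0.5 -2.8] T [ 0.19  0.41 -0.05] g 0.031
t 28.58 along y mm 0.1 x mm -0.4 z mm 103.4 rot(xyz tool) [ 0.01 -4.17 -0.56] F [ 0.8 -0.3 -3.5] T [ 0.46 -0.29 -0.02] g 0.0312
```

View pics/w30.png

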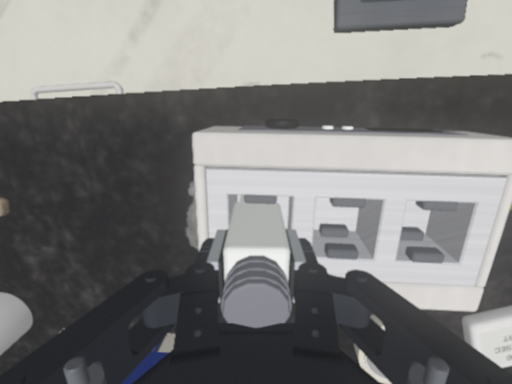

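Request:
send_rows:
  motion:
    - [0.025, -0.0022, 0, -0.0005, 0, 3, 0]
    - [0.025, -0.0024, 0, -0.0005, 0, 3, 0]
    - [0.025, -0.0024, 0, -0.0005, 0, 3, 0]
    - [0.025, -0.0012, 0, -0.0005, 0, 1.5, 0]
    - [0.025, 0.0024, 0, -0.0005, 0, -3, 0]
    - [0.025, 0.0024, 0, -0.0005, 0, -3, 0]
    - [0.025, 0.0024, 0, -0.0005, 0, -3, 0]
    - [0.025, 0.0024, 0, -0.0005, 0, -3, 0.3]
    - [0.025, 0.0024, 0, -0.0005, 0, -3, 0.3]

```text
clock: 29.33
tool_pos: [0.4544, -0.3717, 0.1088]
ee_rot: [2.222, 2.105, -0.119]
contact_force: [-1.1, 0.0, -0.9]
grip_width: 0.0306
```

```bash
python3 - <<'E'
from h import *
rk(.455,-.3695)
cam('wrist','w31');cam('wrist');rk(.455,-.3695)
E
```

```text
t 29.33 along y mm -2.3 x mm -0.5 z mm 108.8 rot(xyz tool) [-0.18 -6.32  0.09] F [-1.1  0.  -0.9] T [ 0.36  0.75 -0.02] g 0.0306
t 29.43 along y mm -1.5 x mm -0.6 z mm 108.9 rot(xyz tool) [-0.16 -6.36 -0.09] F [-0.1  0.1 -0.3] T [ 0.77 -0.05 -0.02] g 0.0308
```

Request:
send_rows:
  motion:
    - [0.025, -0.0022, 0, -0.0005, 0, 3, 0]
    - [0.025, -0.0024, 0, -0.0005, 0, 3, 0]
    - [0.025, -0.0024, 0, -0.0005, 0, 3, 0]
    - [0.025, -0.0024, 0, -0.0005, 0, 2, 0]
    - [0.025, 0.0022, 0, -0.0005, 0, -3, 0]
    - [0.025, 0.0022, 0, -0.0005, 0, -2.5, 0]

```text
clock: 29.93
tool_pos: [0.4561, -0.3788, 0.1137]
ee_rot: [-2.264, -2.166, -0.032]
contact_force: [-1.4, 2.3, -1.0]
grip_width: 0.0313
```

```bash
python3 - <<'E'
from h import *
rk(.455,-.3695)
cam('wrist','w32');cam('wrist');rk(.455,-.3695)
E
```

```text
t 29.93 along y mm -9.3 x mm 1.6 z mm 113.7 rot(xyz tool) [-0.45  1.17 -0.48] F [-1.4  2.3 -1. ] T [0.38 0.75 0.01] g 0.0313
t 30.03 along y mm -7.9 x mm 1.5 z mm 113.9 rot(xyz tool) [-0.45  1.13 -0.65] F [-0.7 -0.4 -1.4] T [-0.32  0.56  0.01] g 0.0314
```

Request:
send_rows:
  motion:
    - [0.025, 0.003, 0, -0.001, 0, -1, 0.3]
    - [0.025, 0.003, 0, -0.002, 0, 0, 0.3]
    - [0.025, 0, 0, -0.003, 0, 0, 0]
    - [0.025, 0, 0, -0.004, 0, 0, 0]
    - [0.025, 0, 0, -0.006, 0, 0, 0]
    - [0.025, 0, 0, -0.008, 0, 0, 0]

```text
clock: 30.53
tool_pos: [0.4565, -0.373, 0.1388]
ee_rot: [-2.272, -2.16, -0.027]
contact_force: [0.4, 0.5, -0.8]
grip_width: 0.0315
```

```bash
python3 - <<'E'
from h import *
rk(.455,-.3695)
cam('wrist','w33');rk(.455,-.3695)
E
```

```text
t 30.53 along y mm -3.4 x mm 1.6 z mm 138.8 rot(xyz tool) [-0.41  0.98 -0.09] F [ 0.4  0.5 -0.8] T [-0.12  0.03  0.04] g 0.0315
t 30.58 along y mm -4.0 x mm 2.6 z mm 141.0 rot(xyz tool) [-0.55  0.88 -0.12] F [ 1.4 -0.2  0.8] T [-0.21 -0.11  0.  ] g 0.0309
```

View pics/w33.png

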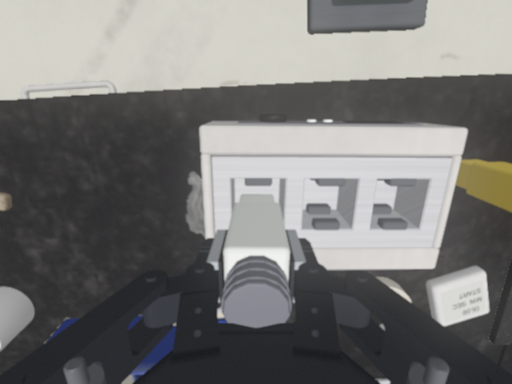

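Request:
send_rows:
  motion:
    - [0.025, 0.001, -0.001, -0.02, 0, -0.5, 0]
    - [0.025, 0, 0, -0.022, 0, -0.3, 0]
    - [0.025, 0, 0, -0.022, 0, 0, 0]
    - [0.025, 0, 0, -0.01, 0, 0, 0]

```text
clock: 30.92
tool_pos: [0.4558, -0.3732, 0.2182]
ee_rot: [2.272, 2.162, 0.013]
contact_force: [-0.1, 0.1, -1.0]
grip_width: 0.0314
```

```bash
python3 - <<'E'
from h import *
togo([.41,-.03,.22],frame(HY))
E
```

```text
clock 30.92 pos [ 0.4558 -0.3732  0.2182] F [-0.1  0.1 -1. ] grip 0.0314 j [-0.36  0.23 -0.22 -0.01 -1.12 -1.26]
 d_tool mm [340.5 -62.8  -1.5] len 346.3 turn deg [ 0.55 -0.16  0.15]
```

Request:
send_rows:
  motion:
    - [0.025, 0.03, -0.009, 0, 0, 0, 0]
    - [0.025, 0.03, -0.009, 0, 0, 0, 0]
    - [0.025, 0.03, -0.008, 0, 0, 0, 0]
    - [0.025, 0.03, -0.007, 0, 0, 0, 0]
    - [0.025, 0.03, -0.007, 0, 0, 0, 0]
    - [0.025, 0.03, -0.007, 0, 0, 0, 0]
    - [0.025, 0.03, -0.007, 0, 0, 0, 0]
    - [0.025, 0.03, -0.005, 0, 0, 0, 0]
    - [0.025, 0.03, -0.004, 0, 0, 0, 0]
    - [0.025, 0.03, -0.002, 0, 0, 0, 0]
    - [0.025, 0.028, 0, 0, 0, 0, 0]

```text
clock: 31.83
tool_pos: [0.4075, -0.0343, 0.2233]
ee_rot: [2.272, 2.149, 0.034]
contact_force: [0.7, 0.4, -1.0]
grip_width: 0.0314
```

```bash
python3 - <<'E'
from h import *
togo([*hpt(0.0,-.03,TC,TY),.215],frame(TY))
E
```

```text
clock 31.83 pos [ 0.4075 -0.0343  0.2233] F [ 0.7  0.4 -1. ] grip 0.0314 j [ 0.41 -0.11 -0.57  0.01 -1.08 -2.04]
 d_tool mm [131.8  23.3   9.7] len 134.2 turn deg [ 1.45 -0.36 -0.1 ]
```

Request:
send_rows:
  motion:
    - [0.025, 0.022, 0, 0.001, 0.3, 0, 0]
    - [0.025, 0.022, 0.002, 0.001, 0.3, 0, 0]
    - [0.025, 0.022, 0.004, 0.001, 0.3, 0, 0]
    - [0.025, 0.022, 0.005, 0.001, 0.3, 0, 0]
    - [0.025, 0.022, 0.006, 0.001, 0.2, 0, 0]
    - [0.025, 0.013, 0.005, 0.002, 0, 0, 0]

```text
clock: 32.33
tool_pos: [0.4355, 0.0979, 0.2207]
ee_rot: [-2.271, -2.162, -0.024]
contact_force: [-0.1, -0.8, -1.3]
grip_width: 0.031
```

```bash
python3 - <<'E'
from h import *
cam('wrist','w34');cam('wrist')
togo([*hpt(0.0,-.035,TC,TY),.085],frame(TY))
E
```

```text
clock 32.43 pos [0.4356 0.0975 0.22  ] F [-0.2  0.4 -2.8] grip 0.0315 j [ 0.66 -0.02 -0.5  -0.01 -1.08 -2.27]
 d_tool mm [ -8.2   2.1 134.9] len 135.2 turn deg [ 0.33 -0.79  0.32]
```

View pics/w34.png

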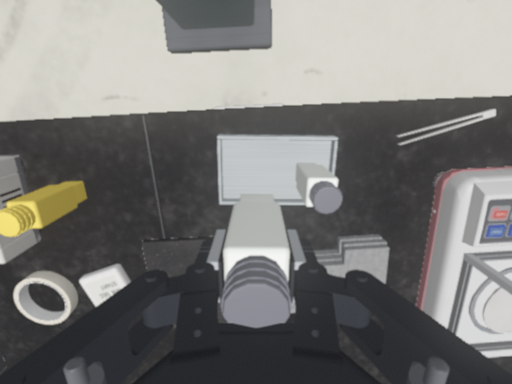

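Request:
send_rows:
  motion:
    - [0.025, -0.004, 0.001, 0.01, 0.3, -0.7, 0.3]
    - [0.025, -0.004, 0.001, 0.02, 0, 0, 0]
    - [0.025, 0, 0, 0.024, 0, 0, 0]
    - [0.025, 0, 0, 0.024, 0, 0, 0]
    - [0.025, 0, 0, 0.022, 0, 0, 0]
    - [0.025, 0, 0, 0.016, 0, 0, 0]
    - [0.025, 0, 0, 0.008, 0, 0, 0]

```text
clock: 33.02
tool_pos: [0.4372, 0.0845, 0.0903]
ee_rot: [2.284, 2.156, 0.005]
contact_force: [-0.8, -0.9, -1.2]
grip_width: 0.0314
```

```bash
python3 - <<'E'
from h import *
cam('wrist','w35')
togo([*hpt(0.0,-.035,TC,TY),.072],frame(TY))
E
```

```text
clock 33.07 pos [0.4363 0.084  0.0892] F [-0.8 -0.9 -2.9] grip 0.0313 j [ 0.64  0.14 -0.68  0.   -0.75 -2.27]
 d_tool mm [ 7.2  1.4 17.2] len 18.7 turn deg [ 0.05 -0.03 -0.22]
```

View pics/w35.png

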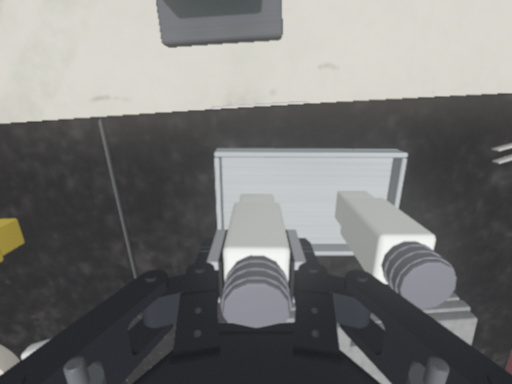

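Request:
send_rows:
  motion:
    - [0.025, 0.001, 0, 0.005, 0, 0, 0]
    - [0.025, 0.001, 0, 0.004, 0, 0, 0]
    - [0.025, 0, 0, 0.003, 0, 0, 0]
    - [0.025, 0, 0, 0.002, 0, 0, 0]

```text
clock: 33.4
tool_pos: [0.4362, 0.0838, 0.074]
ee_rot: [2.287, 2.153, -0.001]
contact_force: [-0.3, -0.0, -2.3]
grip_width: 0.0308
```

Request:
send_rows:
  motion:
    - [0.025, 0, 0, 0.001, 0, 0, 0]
    - [0.025, 0, 0, 0.001, 0, 0, 0]

```text
clock: 33.57
tool_pos: [0.4367, 0.084, 0.0723]
ee_rot: [2.287, 2.153, 0.001]
contact_force: [0.1, -0.6, -0.8]
grip_width: 0.0312
```

Request:
send_rows:
  motion:
    - [0.025, 0, 0, 0.001, 0, 0, 0]
    - [0.025, 0, 0, 0.0005, 0, 0, 0]

```text
clock: 33.73
tool_pos: [0.4371, 0.0843, 0.0715]
ee_rot: [2.286, 2.153, 0.003]
contact_force: [-3.4, 0.1, 8.6]
grip_width: 0.0313
```

Request:
send_rows:
  motion:
    - [0.055, 0, 0, 0, 0, 0, 0]
    - [0.055, 0, 0, 0, 0, 0, 0]
    - [0.055, 0, 0, 0, 0, 0, 0]
    - [0.055, 0, 0, 0, 0, 0, 0]
    - [0.055, 0, 0, -0.01, 0, 0, 0]
    - [0.055, 0, 0, -0.025, 0, 0, 0]
    - [0.055, 0, 0, -0.03, 0, 0, 0]
    - [0.055, 0, 0, -0.03, 0, 0, 0]
    - [0.055, 0, 0, -0.03, 0, 0, 0]
    - [0.055, 0, 0, -0.02, 0, 0, 0]
    - [0.055, 0, 0, -0.01, 0, 0, 0]

```text
clock: 34.65
tool_pos: [0.4353, 0.0833, 0.232]
ee_rot: [2.286, 2.154, -0.004]
contact_force: [1.1, 0.3, 0.4]
grip_width: 0.0548
```

```bash
python3 - <<'E'
from h import *
cam('scene','s7');cam('top','t7');cam('wrist','w36')
togo([.41,.15,.22],frame(0))
im=cv2.imread('pics/s7.png'); cv2.imwrite('pics/s7c.png',cv2.resize(im[180:340,60:260],None,fx=4,fy=3.7,interpolation=cv2.INTER_CUBIC))
E
```

```text
clock 34.8 pos [0.4348 0.0833 0.2299] F [-0.8 -0.4 -0.8] grip 0.0551 j [ 0.64 -0.03 -0.48  0.   -1.12 -2.27]
 d_tool mm [ 65.2 -28.7   9.8] len 71.9 turn deg [-0.14  0.15 -3.43]
```

View pics/s7c.png

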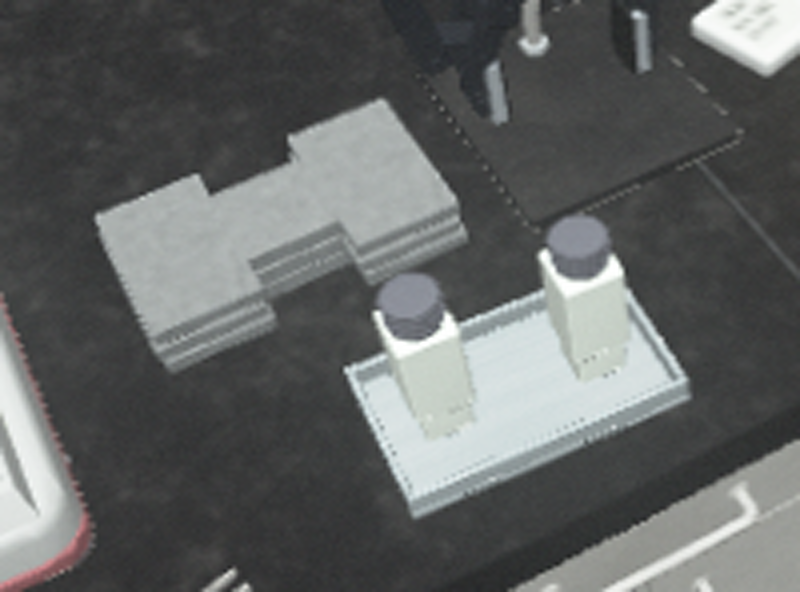

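View pics/w36.png

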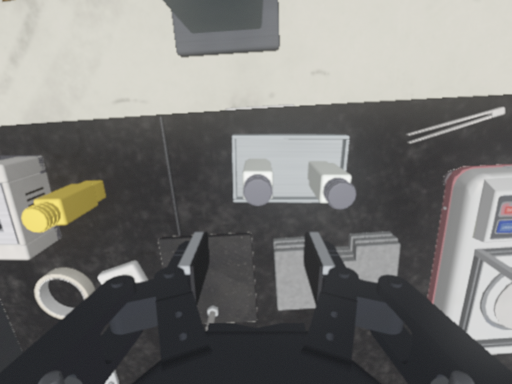

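Both vessels stand upright in the tray. Next I'll work out how far forward the fingertips sit at a 55–60 mm opening, and re-measure the stack.

```bash
python3 - <<'E'
import cv2,numpy as np
a=cv2.imread('pics/w22.png')[220:310,130:370];b=cv2.imread('pics/w36.png')[215:305,130:370]
cv2.imwrite('pics/tips.png',np.vstack([cv2.resize(x,None,fx=3.2,fy=3.2,interpolation=cv2.INTER_CUBIC) for x in(a,b)]))
t=cv2.imread('pics/t7.png');cv2.imwrite('pics/t7c.png',cv2.resize(t[110:250,105:265],None,fx=4,fy=4,interpolation=cv2.INTER_CUBIC))
E
```

```text
(no output)
```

View pics/tips.png

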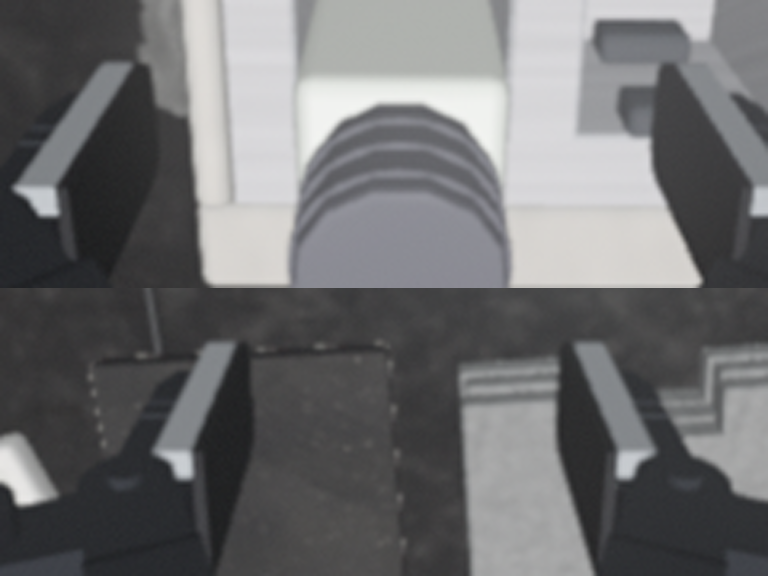

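View pics/t7c.png

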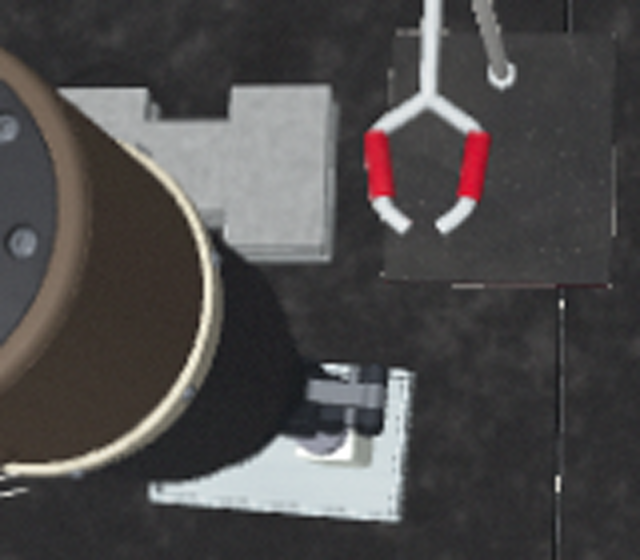

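```bash
python3 - <<'E'
from h import *
p=cam('wrist','w37'); o=readout.get_obs(); C=R.from_rotvec(o['ee_rot']).as_matrix()
def tip(ul,ur,v,w):
    dl,dr=[C.T@ray(p,u,v) for u in(ul,ur)]; c=C.T@(np.array(p['xyz'])-o['tool_pos'])
    # depth so that separation = w
    s=w/(dr[0]-dl[0]); return c+s*dl, c+s*dr
print(C.T@(np.array(p['xyz'])-o['tool_pos']), C.T@rot(p)[:,2])
print(tip(130+133/3.2,130+678/3.2,220+65/3.2,.0851))
print(tip(130+238/3.2,130+577/3.2,215+55/3.2,.0551))
t=cam('top')
im=cv2.cvtColor(t['img'],cv2.COLOR_RGB2BGR)
E
```

```text
[-0.00053205 -0.07662261 -0.13464206] [0.00162965 0.30156245 0.95344504]
(array([-0.04251693, -0.01288641, -0.01427729]), array([ 0.04258307, -0.01282579, -0.01444192]))
(array([-0.02716365, -0.01423058, -0.00790483]), array([ 0.02793635, -0.01419074, -0.00801161]))
```

Request:
send_rows:
  motion:
    - [0.07, 0.025, 0, 0, 0, 0, 0]
    - [0.07, 0.025, 0, 0, 0, 0, 0]
    - [0.07, 0.025, 0, 0, 0, 0, 0]
    - [0.07, 0.02, 0, 0, 0, 0, 0]
    - [0.07, 0, 0, 0, 0, 0, -7]
    - [0.07, 0, 0, 0, 0, 0, -7]
    - [0.07, 0, 0, 0, 0, 0, -7]
    - [0.07, 0, 0, 0, 0, 0, -7]
    - [0.07, 0, 0, 0, 0, 0, -7]
    - [0.07, 0, 0, 0, 0, 0, -7]
    - [0.07, 0, 0, 0, 0, 0, -7]
    - [0.07, 0, 0, 0, 0, 0, -7]

```text
clock: 35.9
tool_pos: [0.4332, 0.1778, 0.2109]
ee_rot: [-0.979, -2.964, 0.049]
contact_force: [-0.1, 0.4, -0.1]
grip_width: 0.0704
```

Request:
send_rows:
  motion:
    - [0.07, 0, 0, 0, 0, 0, -7]
    - [0.07, 0, 0, 0, 0, 0, -7]
    - [0.07, 0, 0, 0, 0, 0, -7]
    - [0.07, 0, 0, 0, 0, 0, -7]
    - [0.07, 0, 0, 0, 0, 0, -7]
    - [0.07, 0, 0, 0, 0, 0, -2]

```text
clock: 36.4
tool_pos: [0.4297, 0.175, 0.2021]
ee_rot: [0.045, -3.1, 0.053]
contact_force: [-1.1, -0.1, -0.7]
grip_width: 0.0703
```

```bash
cat >> h.py <<'E'
def frame2(yaw):  # tool x = -obj x, tool y=+obj y, z down
    return R.from_euler('z',yaw).as_matrix()@np.array([[-1,0,0],[0,1,0],[0,0,-1.]])
E
python3 - <<'E'
from h import *
togo([.5,.188,.23],frame2(np.radians(.5)))
p=cam('wrist','w38'); cam('top','t8')
im=cv2.imread('pics/t8.png');cv2.imwrite('pics/t8c.png',cv2.resize(im[110:250,105:265],None,fx=4,fy=4,interpolation=cv2.INTER_CUBIC))
E
```

```text
clock 36.4 pos [0.4297 0.175  0.2021] F [-1.1 -0.1 -0.7] grip 0.0703 j [ 0.81  0.07 -0.45 -0.01 -1.1  -0.78]
 d_tool mm [-69.4  10.  -31.2] len 76.7 turn deg [-1.93 -2.37  1.16]
```

View pics/w38.png

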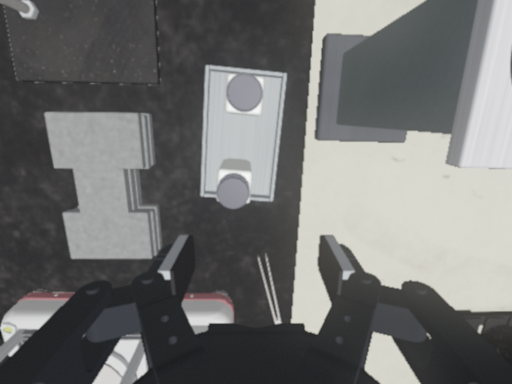

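Request:
send_rows:
  motion:
    - [0.07, -0.01, 0.003, -0.015, -1, -1.2, 0.6]
    - [0.07, -0.02, 0.003, -0.01, -0.9, -1.2, 0.6]
    - [0.07, -0.03, 0.004, 0, 0, 0, 0]
    - [0.07, -0.03, 0, 0, 0, 0, 0]
    - [0.07, -0.03, 0, 0, 0, 0, 0]
    - [0.07, -0.03, 0, 0, 0, 0, 0]
    - [0.07, -0.015, 0, 0, 0, 0, 0]
    - [0.07, 0, 0, 0, 0, 0, 0]

```text
clock: 37.17
tool_pos: [0.6072, 0.1853, 0.2321]
ee_rot: [0.026, 3.129, 0.007]
contact_force: [-0.3, 0.3, 0.8]
grip_width: 0.07
```

```bash
python3 - <<'E'
from h import *
togo([.6,.188,.2],frame2(np.radians(.5)))
p=cam('wrist','w39'); cam('top','t9'); __import__('pickle').dump(p,open('w39.pkl','wb'))
E
```

```text
clock 37.17 pos [0.6072 0.1853 0.2321] F [-0.3  0.3  0.8] grip 0.07 j [ 0.61  0.29 -0.11  0.   -1.16 -0.62]
 d_tool mm [ 7.6  2.5 32.1] len 33.0 turn deg [ 0.24  0.72 -1.45]
```

View pics/w39.png

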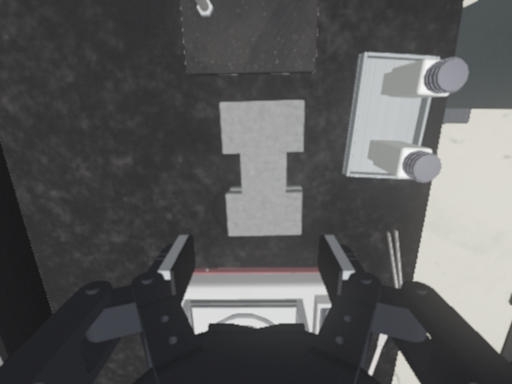

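```bash
python3 - <<'E'
import cv2
im=cv2.imread('pics/w39.png');cv2.imwrite('pics/w39c.png',cv2.resize(im[90:245,200:330],None,fx=4.5,fy=3.8,interpolation=cv2.INTER_CUBIC))
im=cv2.imread('pics/t9.png');cv2.imwrite('pics/t9c.png',cv2.resize(im[110:250,105:265],None,fx=4,fy=4,interpolation=cv2.INTER_CUBIC))
E
```

```text
(no output)
```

View pics/w39c.png

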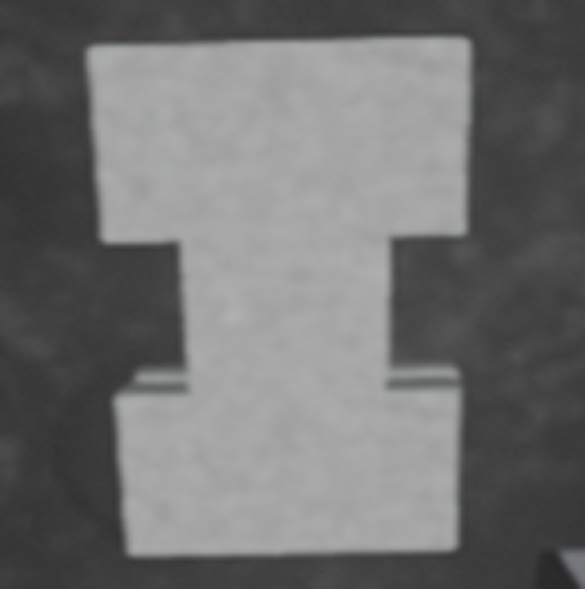

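View pics/t9c.png

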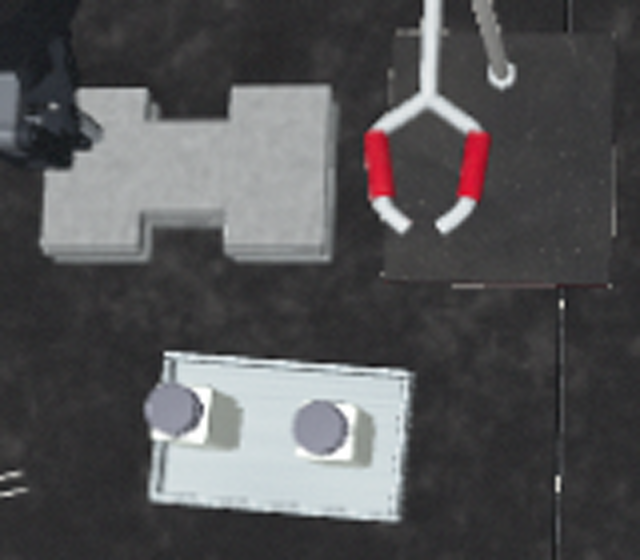

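```bash
python3 - <<'E'
from h import *
p=__import__('pickle').load(open('w39.pkl','rb'))
def g(l,z): return np.array([at_z(p,200+(u+.5)/4.5-.5,90+(v+.5)/3.8-.5,z) for u,v in l])
q=g([(88,47),(472,38),(458,550),(127,556)],.036); w=g([(181,240),(391,236),(387,385),(187,390)],.036)
for n,a in(('board',q),('waist',w)):
    ey=(a[2]+a[3]-a[0]-a[1])/2; ex=(a[0]+a[3]-a[1]-a[2])/2
    print(n,a.mean(0).round(4),'len y',np.linalg.norm(ey).round(4),'x',np.linalg.norm(ex).round(4),'yaw y',np.degrees(np.arctan2(-ey[0],ey[1])).round(2),'yaw x',np.degrees(np.arctan2(ex[1],ex[0])).round(2))
    print(a.round(4))
E
```

```text
board [0.6002 0.1889 0.036 ] len y 0.1733 x 0.0997 yaw y 0.63 yaw x 0.61
[[0.6509 0.1027 0.036 ]
 [0.5515 0.1018 0.036 ]
 [0.5493 0.2749 0.036 ]
 [0.6493 0.2762 0.036 ]]
waist [0.6002 0.1879 0.036 ] len y 0.0509 x 0.0573 yaw y -0.22 yaw x 0.71
[[0.6288 0.1627 0.036 ]
 [0.5714 0.1623 0.036 ]
 [0.5717 0.2128 0.036 ]
 [0.6289 0.2138 0.036 ]]
```

Request:
send_rows:
  motion:
    - [0.046, 0.004, 0.0015, 0.02, 0.2, 0.4, -0.8]
    - [0.046, 0.0035, 0.0015, 0.03, 0, 0.3, -0.7]
    - [0.046, 0, 0, 0.035, 0, 0, 0]
    - [0.046, 0, 0, 0.03, 0, 0, 0]
    - [0.046, 0, 0, 0.015, 0, 0, 0]
    - [0.046, 0, 0, 0, 0, 0, 0]

```text
clock: 37.77
tool_pos: [0.5958, 0.1899, 0.1044]
ee_rot: [-0.011, 3.133, 0.011]
contact_force: [0.6, -0.0, 0.1]
grip_width: 0.0459
```

```bash
python3 - <<'E'
from h import *
cam('wrist','w40'); togo([.6,.1885,.05],frame2(np.radians(.6)))
E
```

```text
clock 37.82 pos [0.5963 0.1901 0.1059] F [ 0.2 -0.6  0.3] grip 0.0456 j [ 0.62  0.38 -0.28 -0.   -0.9  -0.61]
 d_tool mm [-3.1 -2.  55.9] len 56.0 turn deg [ 0.41  0.56 -0.2 ]
```

View pics/w40.png

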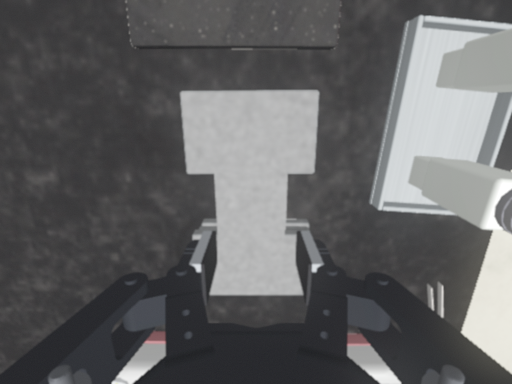

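Request:
send_rows:
  motion:
    - [0.046, -0.003, -0.002, 0.02, 0.4, 0.5, -0.2]
    - [0.046, 0, 0, 0.02, 0, 0, 0]
    - [0.046, 0, 0, 0.01, 0, 0, 0]
    - [0.046, 0, 0, 0.005, 0, 0, 0]
    - [0.046, 0, 0, 0, 0, 0, 0]

```text
clock: 38.23
tool_pos: [0.6028, 0.1916, 0.0592]
ee_rot: [-0.019, 3.129, 0.009]
contact_force: [-0.7, 1.0, 0.6]
grip_width: 0.046
```

```bash
python3 - <<'E'
from h import *
cam('wrist','w41'); togo([.6,.1885,.03],frame2(np.radians(.6)))
E
```

```text
clock 38.28 pos [0.6032 0.1917 0.0599] F [-0.2  0.6  0.8] grip 0.0458 j [ 0.62  0.44 -0.31  0.   -0.8  -0.61]
 d_tool mm [ 3.7 -3.4 29.9] len 30.3 turn deg [0.35 0.78 0.1 ]
```

View pics/w41.png

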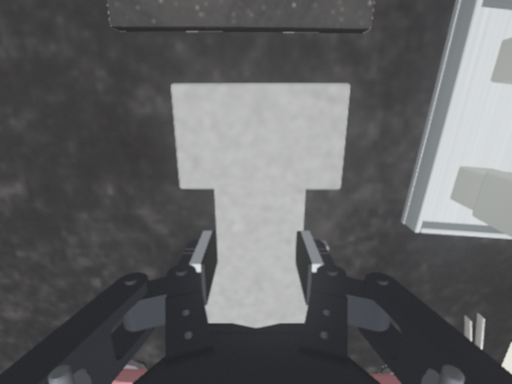

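Request:
send_rows:
  motion:
    - [0.046, 0.003, -0.003, 0.006, 0.3, 0.6, 0]
    - [0.046, 0, 0, 0.005, 0, 0, 0]
    - [0.046, 0, 0, 0.003, 0, 0, 0]

```text
clock: 38.53
tool_pos: [0.602, 0.1898, 0.0491]
ee_rot: [-0.02, 3.134, 0.005]
contact_force: [0.5, -0.1, 0.2]
grip_width: 0.046
```

```bash
python3 - <<'E'
from h import *
togo([.6,.1885,.03],frame2(np.radians(.6)))
E
```

```text
clock 38.53 pos [0.602  0.1898 0.0491] F [ 0.5 -0.1  0.2] grip 0.046 j [ 0.61  0.46 -0.32  0.   -0.79 -0.6 ]
 d_tool mm [ 2.2 -1.3 19.1] len 19.3 turn deg [0.2  0.43 0.13]
```

Request:
send_rows:
  motion:
    - [0.046, 0, 0, 0.003, 0, 0, 0]
    - [0.046, 0, 0, 0.002, 0, 0, 0]

```text
clock: 38.7
tool_pos: [0.6023, 0.1898, 0.0441]
ee_rot: [-0.02, 3.133, 0.006]
contact_force: [-0.2, -0.5, -0.4]
grip_width: 0.046
```

Request:
send_rows:
  motion:
    - [0.046, 0, 0, 0.0015, 0.2, 0.4, 0]
    - [0.046, 0, 0, 0.001, 0, 0, 0]

```text
clock: 38.87
tool_pos: [0.6022, 0.1897, 0.0412]
ee_rot: [-0.02, 3.141, -0.0]
contact_force: [-0.1, -0.5, -0.3]
grip_width: 0.046
```

Request:
send_rows:
  motion:
    - [0.046, 0, 0, 0.001, 0, 0, 0]
    - [0.046, 0, 0, 0.001, 0, 0, 0]

```text
clock: 39.03
tool_pos: [0.6023, 0.1897, 0.0401]
ee_rot: [-0.021, 3.141, -0.001]
contact_force: [-6.8, -0.1, 18.4]
grip_width: 0.0461
```

Request:
send_rows:
  motion:
    - [0.046, 0, 0, 0.001, 0, 0, 0]

```text
clock: 39.12
tool_pos: [0.6023, 0.1897, 0.0402]
ee_rot: [-0.021, 3.141, -0.002]
contact_force: [-3.7, -1.2, 10.6]
grip_width: 0.046
```

Request:
send_rows:
  motion:
    - [0.046, 0, 0, -0.008, 0, 0, 0]
    - [0.07, 0.0015, -0.001, 0, 0, 0, 0]
    - [0.07, 0, 0, 0, 0, 0, 0]
    - [0.07, 0, 0, 0, 0, 0, 0]

```text
clock: 39.45
tool_pos: [0.6011, 0.1889, 0.0496]
ee_rot: [-0.021, 3.14, -0.0]
contact_force: [1.2, 0.1, 0.0]
grip_width: 0.0699
```

```bash
python3 - <<'E'
from h import *
cam('wrist','w42'); togo([.6,.1885,.03],frame2(np.radians(.6)))
E
```

```text
clock 39.5 pos [0.601  0.1889 0.0494] F [ 0.3 -1.  -0.5] grip 0.0696 j [ 0.61  0.46 -0.31  0.   -0.8  -0.6 ]
 d_tool mm [ 1.  -0.3 19.4] len 19.4 turn deg [-0.03  0.06  0.18]
```

View pics/w42.png

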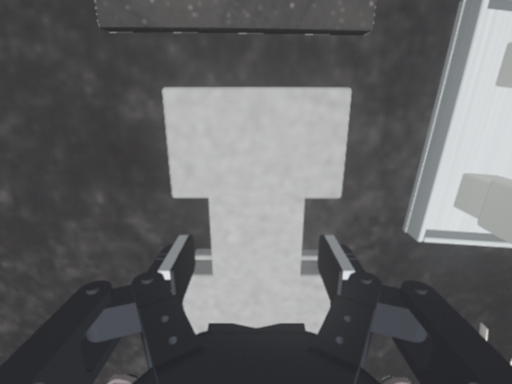

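Fingers straddle the waist. Now I'll lower to 0.030.

Request:
send_rows:
  motion:
    - [0.068, 0.0005, 0, 0.008, 0, 0, 0]
    - [0.068, 0, 0, 0.006, 0, 0, 0]
    - [0.068, 0, 0, 0.003, 0, 0, 0]
    - [0.068, 0, 0, 0.001, 0, 0, 0]

```text
clock: 39.83
tool_pos: [0.6001, 0.1886, 0.0289]
ee_rot: [-0.021, 3.141, -0.001]
contact_force: [0.4, -0.7, 0.1]
grip_width: 0.0678
```

```bash
python3 - <<'E'
from h import *
cam('wrist','w43'); togo([.6,.1885,.03],frame2(np.radians(.6)))
E
```

```text
clock 39.88 pos [0.6    0.1885 0.0287] F [-0.5  1.  -0.5] grip 0.0678 j [ 0.61  0.49 -0.33  0.   -0.76 -0.6 ]
 d_tool mm [-0.  -0.  -1.3] len 1.3 turn deg [-0.05 -0.    0.16]
```

Request:
send_rows:
  motion:
    - [0.064, 0, 0, -0.0018, 0, 0, 0]
    - [0.06, 0, 0, 0, 0, 0, 0]
    - [0.045, 0, 0, 0, 0, 0, 0]
    - [0.045, 0, 0, 0, 0, 0, 0]
    - [0.045, 0, 0, 0, 0, 0, 0]
    - [0.045, 0, 0, 0, 0, 0, 0]
  newtons: 50

```text
clock: 40.38
tool_pos: [0.6, 0.1885, 0.0304]
ee_rot: [0.021, -3.141, 0.002]
contact_force: [-0.1, -0.2, -1.5]
grip_width: 0.0544
```

```bash
python3 - <<'E'
from h import *
cam('wrist','w44'); togo([.6,.1885,.03],frame2(np.radians(.6)))
E
```

```text
clock 40.43 pos [0.6    0.1885 0.0304] F [ 0.9  0.7 -1.4] grip 0.0543 j [ 0.61  0.48 -0.33  0.   -0.76 -0.6 ]
 d_tool mm [-0.   0.   0.4] len 0.4 turn deg [-0.08 -0.03  0.16]
```

View pics/w44.png

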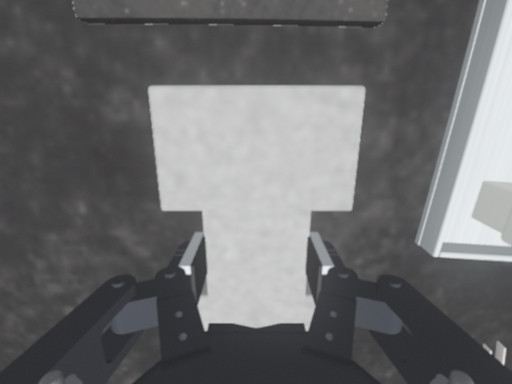

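Request:
send_rows:
  motion:
    - [0.045, 0, 0, -0.003, 0, 0, 0]
    - [0.045, 0, 0, -0.004, 0, 0, 0]
    - [0.045, 0, 0, -0.006, 0, 0, 0]
    - [0.045, 0, 0, -0.008, 0, 0, 0]
    - [0.045, 0, 0, 0, 0, 0, 0]

```text
clock: 40.85
tool_pos: [0.5987, 0.1879, 0.0522]
ee_rot: [0.02, -3.138, 0.004]
contact_force: [0.4, 0.1, -2.3]
grip_width: 0.0545
```

```bash
python3 - <<'E'
from h import *
for n in('wrist','top','scene'):
  cam(n,n+'45'); togo([.6,.1885,.13],frame2(np.radians(.6)))
im=cv2.imread('pics/scene45.png'); cv2.imwrite('pics/s45c.png',cv2.resize(im[180:340,60:260],None,fx=4,fy=3.7,interpolation=cv2.INTER_CUBIC))
E
```

```text
clock 40.9 pos [0.5984 0.1878 0.0515] F [ 0.4 -0.2 -3.2] grip 0.0542 j [ 0.61  0.46 -0.31  0.   -0.81 -0.6 ]
 d_tool mm [ -1.3   0.5 -78.5] len 78.5 turn deg [-0.16 -0.23  0.12]
clock 40.95 pos [0.5981 0.1876 0.051 ] F [ 0.5 -0.2 -3.4] grip 0.0543 j [ 0.61  0.46 -0.31 -0.   -0.81 -0.6 ]
 d_tool mm [ -1.5   0.6 -79. ] len 79.0 turn deg [-0.18 -0.27  0.11]
clock 41.0 pos [0.5979 0.1875 0.0505] F [-0.  -0.  -3.5] grip 0.0542 j [ 0.61  0.46 -0.31 -0.   -0.81 -0.6 ]
 d_tool mm [ -1.7   0.7 -79.5] len 79.5 turn deg [-0.2  -0.31  0.11]
```

View pics/s45c.png

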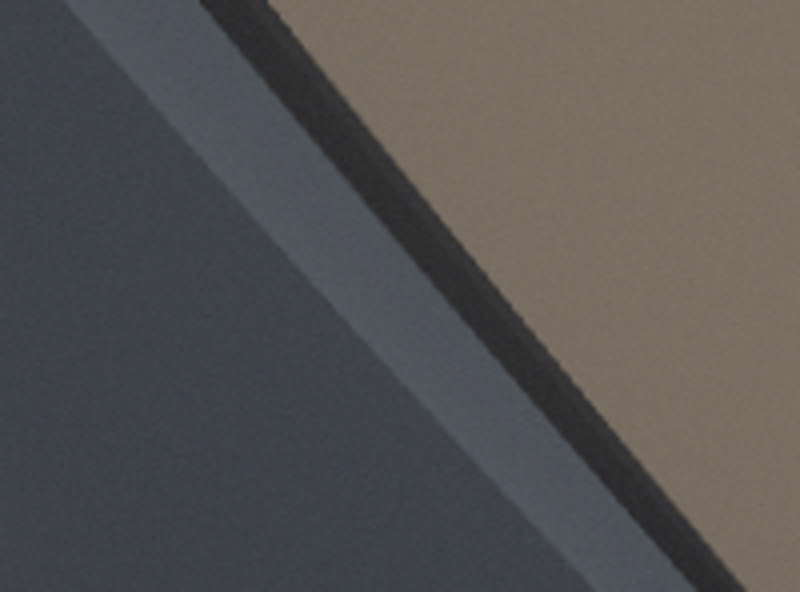

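View pics/wrist45.png

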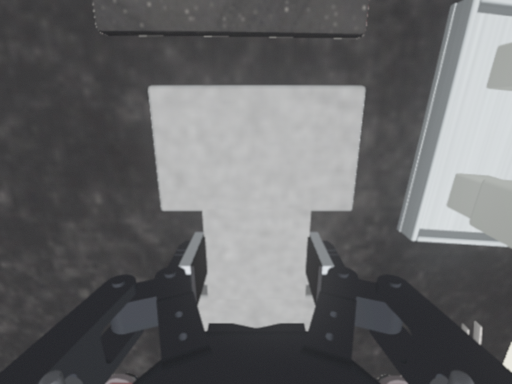

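Request:
send_rows:
  motion:
    - [0.045, 0, 0, -0.02, 0, 0, 0]
    - [0.045, 0, 0, -0.025, 0, 0, 0]
    - [0.045, 0, 0, -0.025, 0, 0, 0]
    - [0.045, 0, 0, -0.025, 0, 0, 0]
    - [0.045, 0, 0, -0.025, 0, 0, 0]
    - [0.045, 0, 0, -0.025, 0, 0, 0]
    - [0.045, 0, 0, -0.01, 0, 0, 0]

```text
clock: 41.58
tool_pos: [0.5948, 0.1858, 0.2048]
ee_rot: [0.017, -3.124, 0.016]
contact_force: [1.0, 0.5, -3.0]
grip_width: 0.0547
```

```bash
python3 - <<'E'
from h import *
cam('top','t46');cam('wrist','w46'); togo([.42,.19,.21],frame2(np.radians(.6)))
im=cv2.imread('pics/t46.png');cv2.imwrite('pics/t46c.png',cv2.resize(im[110:250,105:265],None,fx=4,fy=4,interpolation=cv2.INTER_CUBIC))
E
```

```text
clock 41.68 pos [0.5945 0.1859 0.2031] F [-0.1  0.  -3.5] grip 0.0544 j [ 0.61  0.31 -0.14 -0.   -1.14 -0.6 ]
 d_tool mm [174.5   5.8  -3.7] len 174.7 turn deg [-0.54 -1.07 -0.01]
```

View pics/t46c.png

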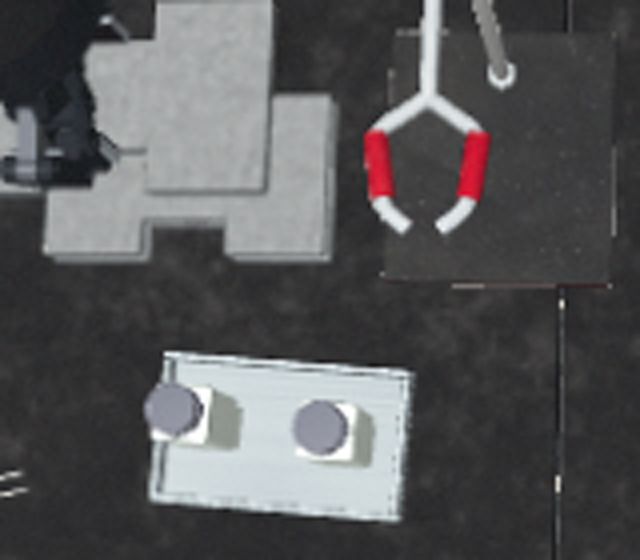

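View pics/w46.png

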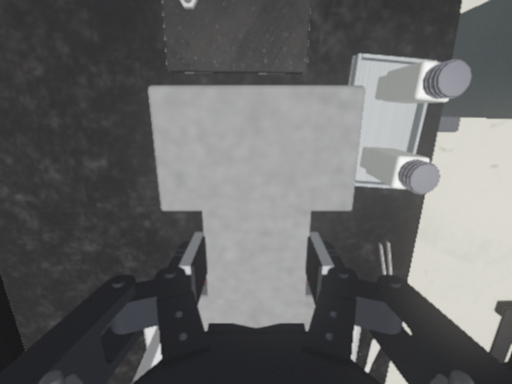

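Request:
send_rows:
  motion:
    - [0.045, 0.02, 0.001, -0.001, -0.3, -0.5, 0]
    - [0.045, 0.025, 0.001, -0.001, -0.2, -0.5, 0]
    - [0.045, 0.025, 0.001, 0, 0, 0, 0]
    - [0.045, 0.025, 0.001, 0, 0, 0, 0]
    - [0.045, 0.025, 0, 0, 0, 0, 0]
    - [0.045, 0.025, 0, 0, 0, 0, 0]
    - [0.045, 0.02, 0, 0, 0, 0, 0]

```text
clock: 42.27
tool_pos: [0.4199, 0.1841, 0.1894]
ee_rot: [0.005, -3.123, 0.017]
contact_force: [-0.1, 0.6, -2.8]
grip_width: 0.0545
```

```bash
python3 - <<'E'
from h import *
cam('wrist','w47'); togo([.42,-.05,.21],frame2(np.radians(.6)))
E
```

```text
clock 42.32 pos [0.4167 0.183  0.189 ] F [-7.  -1.7 -6.2] grip 0.0543 j [ 0.84  0.05 -0.51 -0.01 -1.04 -0.83]
 d_tool mm [  -2.4 -233.2  -18.4] len 234.0 turn deg [-0.64 -1.2  -0.46]
```

Request:
send_rows:
  motion:
    - [0.045, 0, -0.01, -0.008, -0.3, -0.5, 0]
    - [0.045, 0, -0.02, -0.008, -0.2, -0.5, 0]
    - [0.045, 0, -0.025, -0.003, 0, 0, 0]
    - [0.045, 0, -0.025, 0, 0, 0, 0]
    - [0.045, 0, -0.025, 0, 0, 0, 0]
    - [0.045, 0, -0.025, 0, 0, 0, 0]
    - [0.045, 0, -0.025, 0, 0, 0, 0]
    - [0.045, 0, -0.025, 0, 0, 0, 0]
    - [0.045, 0, -0.025, 0, 0, 0, 0]
    - [0.045, 0, -0.025, 0, 0, 0, 0]

```text
clock: 43.15
tool_pos: [0.4055, -0.056, 0.1925]
ee_rot: [0.017, -3.116, 0.015]
contact_force: [1.3, 0.0, -3.1]
grip_width: 0.0544
```

```bash
python3 - <<'E'
from h import *
togo([.42,-.2,.21],frame2(HY))
E
```

```text
clock 43.15 pos [ 0.4055 -0.056   0.1925] F [ 1.3  0.  -3.1] grip 0.0544 j [ 0.35 -0.04 -0.59  0.   -1.05 -0.34]
 d_tool mm [ -12.5 -144.3  -16.5] len 145.8 turn deg [-0.59 -1.44  3.62]
```

Request:
send_rows:
  motion:
    - [0.045, -0.001, -0.024, -0.004, -0.2, -0.5, 0.6]
    - [0.045, -0.002, -0.024, -0.004, -0.2, -0.5, 0.6]
    - [0.045, -0.002, -0.024, -0.004, -0.2, -0.4, 0.6]
    - [0.045, -0.004, -0.024, -0.002, 0, 0, 0.6]
    - [0.045, -0.005, -0.024, 0, 0, 0, 0.6]
    - [0.045, -0.005, -0.024, 0, 0, 0, 0.6]
    - [0.045, -0.005, -0.024, 0, 0, 0, 0]
    - [0.045, -0.005, -0.024, 0, 0, 0, 0]
    - [0.045, -0.005, -0.024, 0, 0, 0, 0]
    - [0.045, -0.004, -0.02, 0, 0, 0, 0]
    - [0.045, 0, 0, 0, 0, 0, 0]

```text
clock: 44.07
tool_pos: [0.4228, -0.3072, 0.1838]
ee_rot: [-0.096, -3.111, -0.012]
contact_force: [0.9, 0.0, -3.2]
grip_width: 0.0545
```

```bash
python3 - <<'E'
from h import *
cam('wrist','w48');p=cam('top','t48'); togo([*HC,.14],frame2(HY))
E
```

```text
clock 44.17 pos [ 0.4218 -0.305   0.1836] F [-0.1  0.4 -4. ] grip 0.0543 j [-0.25  0.17 -0.38 -0.   -1.05  0.19]
 d_tool mm [-37.9  -5.3  42.5] len 57.1 turn deg [ 0.46 -1.76 -0.56]
```

View pics/t48.png

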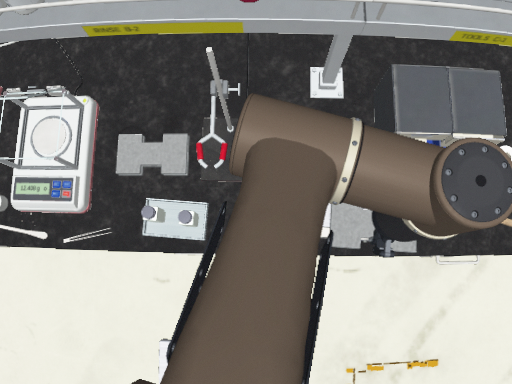

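View pics/w48.png

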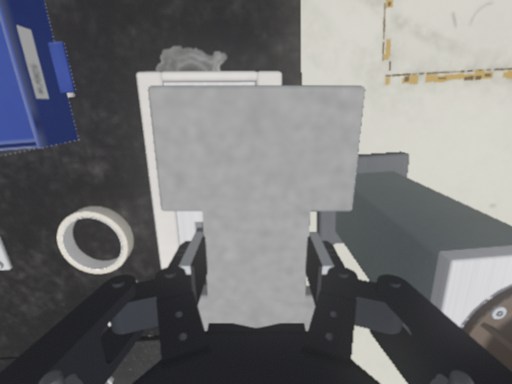

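Request:
send_rows:
  motion:
    - [0.045, -0.01, -0.002, 0.005, 0.3, -0.6, -0.3]
    - [0.045, -0.012, -0.002, 0.01, 0.2, -0.6, -0.3]
    - [0.045, -0.012, -0.001, 0.01, 0, -0.5, 0]
    - [0.045, -0.004, 0, 0.01, 0, 0, 0]
    - [0.045, 0, 0, 0.005, 0, 0, 0]
    - [0.045, 0, 0, 0, 0, 0, 0]

```text
clock: 44.67
tool_pos: [0.4599, -0.3079, 0.1365]
ee_rot: [-0.075, -3.139, -0.001]
contact_force: [0.1, 0.5, -3.0]
grip_width: 0.0542
```

```bash
python3 - <<'E'
from h import *
cam('wrist','w49');togo([*HC,.0764],frame2(HY))
E
```

```text
clock 44.72 pos [ 0.4598 -0.3079  0.1369] F [-0.3  0.1 -3.6] grip 0.0545 j [-0.24  0.25 -0.39 -0.   -0.93  0.19]
 d_tool mm [ 1.5 -4.4 60.5] len 60.7 turn deg [ 0.03 -0.1   0.28]
```

View pics/w49.png

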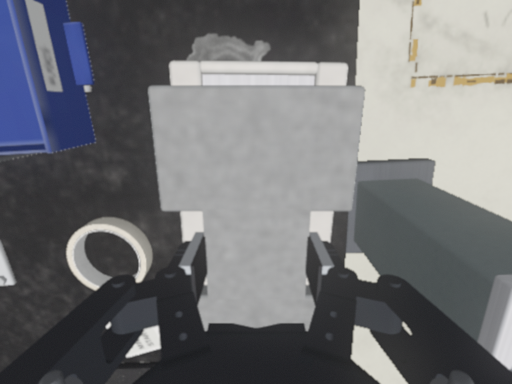

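Aligned and centred. Lowering now.

Request:
send_rows:
  motion:
    - [0.045, 0.001, -0.002, 0.01, 0, 0, 0.2]
    - [0.045, 0.0005, -0.002, 0.014, 0, 0, 0]
    - [0.045, 0, 0, 0.014, 0, 0, 0]
    - [0.045, 0, 0, 0.008, 0, 0, 0]
    - [0.045, 0, 0, 0.003, 0, 0, 0]
    - [0.045, 0, 0, 0, 0, 0, 0]

```text
clock: 45.22
tool_pos: [0.4578, -0.3118, 0.0869]
ee_rot: [0.079, 3.139, -0.001]
contact_force: [-0.6, 0.9, -3.4]
grip_width: 0.0545
```

```bash
python3 - <<'E'
from h import *
cam('wrist','w50');togo([*HC,.0764],frame2(HY))
E
```

```text
clock 45.27 pos [ 0.4579 -0.3118  0.0873] F [-0.4  0.1 -3. ] grip 0.0547 j [-0.24  0.31 -0.45  0.   -0.81  0.19]
 d_tool mm [-0.1 -0.4 10.9] len 10.9 turn deg [-0.05  0.13  0.12]
```

View pics/w50.png

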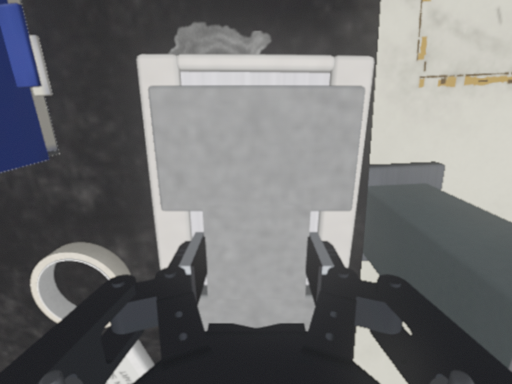

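Request:
send_rows:
  motion:
    - [0.045, 0, 0, 0.004, 0, 0, 0]
    - [0.045, 0, 0, 0.003, 0, 0, 0]
    - [0.045, 0, 0, 0.002, 0, 0, 0]
    - [0.045, 0, 0, 0.001, 0, 0, 0]

```text
clock: 45.6
tool_pos: [0.4594, -0.3125, 0.0791]
ee_rot: [0.078, 3.135, -0.004]
contact_force: [-2.9, 3.6, 9.4]
grip_width: 0.0543
```

Request:
send_rows:
  motion:
    - [0.045, 0, 0, 0.001, 0, 0, 0]
    - [0.045, 0, 0, 0.001, 0, 0, 0]

```text
clock: 45.77
tool_pos: [0.4594, -0.3125, 0.0791]
ee_rot: [0.077, 3.135, -0.005]
contact_force: [-3.3, 3.1, 8.0]
grip_width: 0.0546
```

Request:
send_rows:
  motion:
    - [0.06, 0, 0, 0, 0, 0, 0]
    - [0.07, 0, 0, 0, 0, 0, 0]
    - [0.07, 0, 0, 0, 0, 0, 0]
    - [0.07, 0, 0, 0, 0, 0, 0]
    - [0.07, 0, 0, -0.005, 0, 0, 0]
    - [0.07, 0, 0, -0.015, 0, 0, 0]
    - [0.07, 0, 0, -0.03, 0, 0, 0]
    - [0.07, 0, 0, -0.03, 0, 0, 0]
    - [0.07, 0, 0, -0.03, 0, 0, 0]

```text
clock: 46.52
tool_pos: [0.4565, -0.3115, 0.1891]
ee_rot: [-0.077, -3.138, 0.001]
contact_force: [1.2, -0.9, -0.5]
grip_width: 0.07
```

```bash
python3 - <<'E'
from h import *
p=cam('wrist','w51');p=cam('wrist','w51');__import__('pickle').dump(p,open('w51.pkl','wb'));togo([*HC,.25],frame2(HY))
im=cv2.imread('pics/w51.png');cv2.imwrite('pics/w51c.png',cv2.resize(im[30:290,110:400],None,fx=2.6,fy=2.3,interpolation=cv2.INTER_CUBIC))
E
```

```text
clock 46.62 pos [ 0.4598 -0.313   0.1938] F [ 1.   0.3 -0.1] grip 0.0702 j [-0.24  0.19 -0.33  0.   -1.04  0.19]
 d_tool mm [  1.4   0.4 -56.2] len 56.3 turn deg [-0.26  0.43  0.25]
```

View pics/w51c.png

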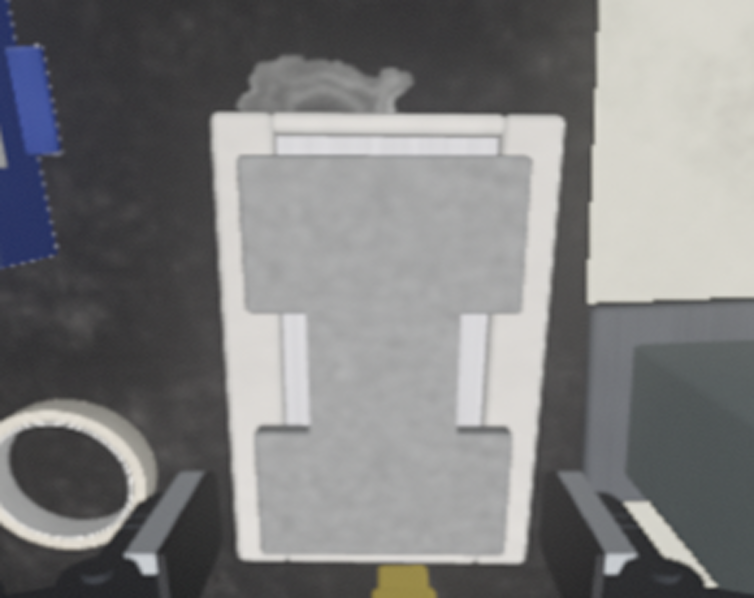

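```bash
python3 - <<'E'
from h import *
p=__import__('pickle').load(open('w51.pkl','rb'))
def g(l,z): return np.array([at_z(p,110+(u+.5)/2.6-.5,30+(v+.5)/2.3-.5,z) for u,v in l])
for n,l,z in(('board',[(237,156),(532,156),(506,552),(261,552)],.082),('heater',[(211,115),(565,118),(526,562),(238,560)],.07)):
    a=g(l,z); ey=(a[2]+a[3]-a[0]-a[1])/2; ex=(a[0]+a[3]-a[1]-a[2])/2
    print(n,a.mean(0).round(4),'len',np.linalg.norm(ey).round(4),np.linalg.norm(ex).round(4),'yaw',np.degrees(np.arctan2(-ey[0],ey[1])).round(2),np.degrees(np.arctan2(ex[1],ex[0])).round(2))
E
```

```text
board [ 0.4587 -0.3121  0.082 ] len 0.1734 0.0999 yaw -2.82 -2.67
heater [ 0.4584 -0.3132  0.07  ] len 0.2017 0.1237 yaw -3.34 -3.19
```

Request:
send_rows:
  motion:
    - [0.07, 0.004, 0.01, -0.02, 0, 0, 0]
    - [0.07, 0.004, 0.02, -0.02, 0, 0, 0]
    - [0.07, 0.004, 0.03, 0, 0, 0, 0]
    - [0.07, 0.004, 0.03, 0, 0, 0, 0]
    - [0.07, 0.004, 0.03, 0, 0, 0, 0]
    - [0.07, 0.004, 0.03, 0, 0, 0, 0]
    - [0.07, 0.004, 0.03, 0, 0, 0, 0]
    - [0.07, 0.002, 0.03, 0, 0, 0, 0]
    - [0.07, 0, 0.03, 0, 0, 0, 0]
    - [0.07, 0, 0.02, 0, 0, 0, 0]
    - [0.07, 0, 0, 0, 0, 0, 0]

```text
clock: 47.53
tool_pos: [0.4423, -0.0429, 0.238]
ee_rot: [0.084, 3.122, -0.006]
contact_force: [0.5, -0.3, 0.2]
grip_width: 0.0702
```

```bash
python3 - <<'E'
from h import *
p=cam('top','t52');s=cam('scene','s52');togo([.41,0,.22],frame2(HY))
E
```

```text
clock 47.63 pos [ 0.4421 -0.0447  0.2379] F [ 0.2 -0.5  0.3] grip 0.0697 j [ 0.35 -0.04 -0.49  0.01 -1.11 -0.41]
 d_tool mm [34.8 43.  17.1] len 57.9 turn deg [-0.21  1.   -0.11]
```

View pics/t52.png

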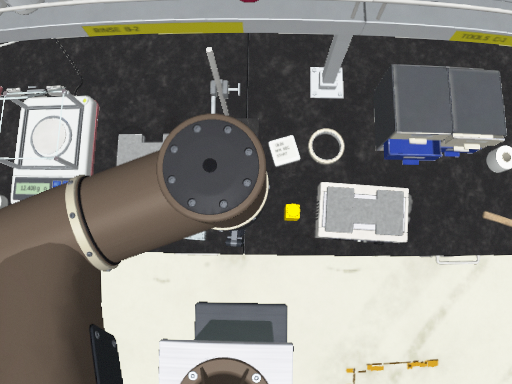

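View pics/s52.png

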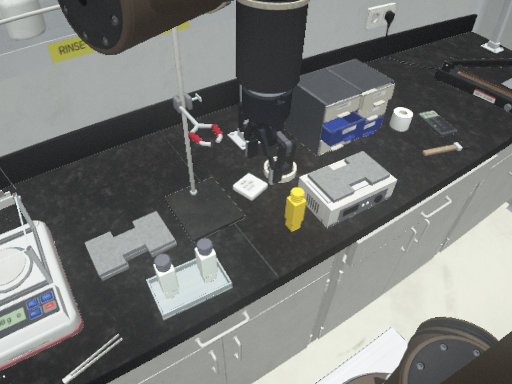

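```bash
python3 - <<'E'
from h import *
import cv2
for _ in range(10): s=cam('scene','s53')
im=cv2.imread('pics/s53.png')
cv2.imwrite('pics/s53c.png',np.hstack([cv2.resize(im[140:235,285:410],(390,300),interpolation=cv2.INTER_CUBIC),cv2.resize(im[200:330,75:245],(390,300),interpolation=cv2.INTER_CUBIC)]))
t=cam('top','t53')
im=cv2.imread('pics/t53.png');cv2.imwrite('pics/t53c.png',cv2.resize(im[170:255,270:420],None,fx=5,fy=5,interpolation=cv2.INTER_CUBIC))
E
```

```text
(no output)
```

View pics/s53c.png

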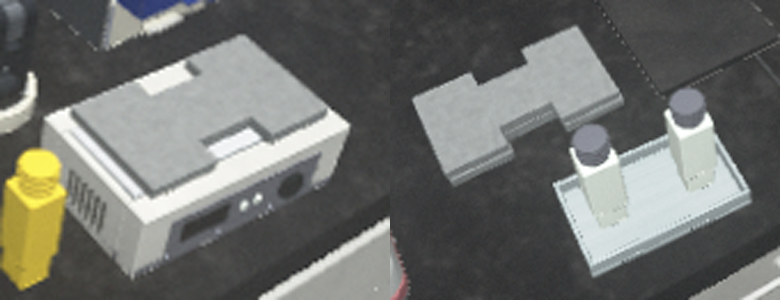

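View pics/t53c.png

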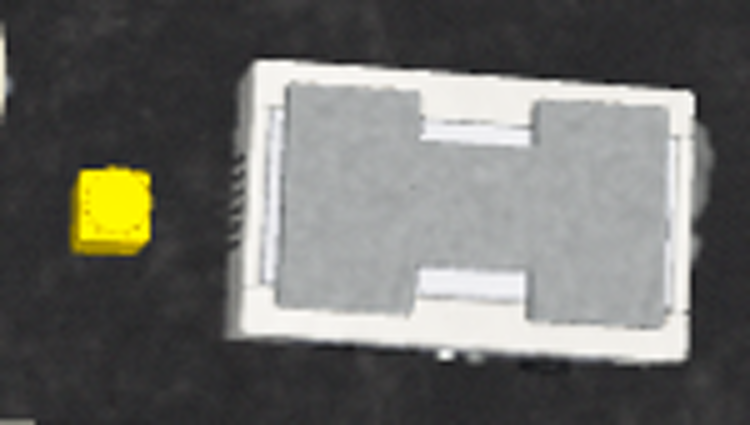

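The checks agree: the board is flat and centred to about 1 mm, the two lower boards are in place, both vessels are upright, and the timer hasn't moved. Handing in.

```bash
python3 - <<'E'
from h import *
print(ctrl.close_job())
E
```

```text
the job is handed in; nothing more can be done
None
```

The job is handed in with both vessels in the tray and the top cover board on the heater; no verdict was reported. It took about 48 s of the 210 s allowed.

**What I did:** Only two vessels were present, in the outer wells (heater y = +58 and −58 mm). I rocked each one loose along the row by up to about ±8°, at roughly 1–2 mm a swing. Each was then lifted straight out, carried round in front of the clamp and stood in the tray. Finally I took the top board by its waist and laid it over the block.

**Last checks, all from camera images:**
- **Vessels:** both stand upright inside the tray.
- **Board:** it is centred on the heater within about 1 mm and aligned to the row within about 0.5°, and it looks flat.
- **Block:** it looked seated in every wrist picture viewed during the rocking.
- **Other boards and timer:** the two lower boards are still stacked, and neither they nor the timer show any movement.
- **Robot:** it was clear of everything when I handed in.

**One disagreement:** the board touched down about 3 mm higher than I had calculated. I put that down to a small slip in the grip or slight tilt, because the pictures showed it lying flat, but I did not measure its final height separately.

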